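Pack the mustard-glazed jar set into its transit tray

TASK

Pack the four mustard-yellow jars for loan: set each one gently, upright and right down into the foam recess cut to its size in the blue tray. Leave the cream jar and the red-brown jar, which are not part of the set, standing where they are, and do not knock any jar over or drop it.

Things in the scene. Friction and masses are not known exactly. Their poses are not given: they have to be found in the camera images.
- jar_small: round stoppered stoneware jar, mustard-yellow (smallest of the four) body with a dark brown neck and a cork top; body 38 mm diameter, 74 mm high overall, the top 28 mm being a straight neck 26 mm in diameter, good to grip from above; about 100 g; origin at the centre of its underside, z up its axis; to be packed
- jar_medium: round stoppered stoneware jar, mustard-yellow (second smallest of the four) body with a dark brown neck and a cork top; body 54 mm diameter, 84 mm high overall, the top 28 mm being a straight neck 34 mm in diameter, good to grip from above; about 200 g; origin at the centre of its underside, z up its axis; to be packed
- jar_large: round stoppered stoneware jar, mustard-yellow (second largest of the four) body with a dark brown neck and a cork top; body 70 mm diameter, 92 mm high overall, the top 28 mm being a straight neck 40 mm in diameter, good to grip from above; about 340 g; origin at the centre of its underside, z up its axis; to be packed
- jar_giant: round stoppered stoneware jar, mustard-yellow (largest of the four) body with a dark brown neck and a cork top; body 86 mm diameter, 100 mm high overall, the top 28 mm being a straight neck 46 mm in diameter, good to grip from above; about 480 g; origin at the centre of its underside, z up its axis; to be packed
- cream_jar: round stoppered stoneware jar, cream-white body with a dark brown neck and a cork top; body 54 mm diameter, 84 mm high overall, the top 28 mm being a straight neck 34 mm in diameter, good to grip from above; about 200 g; origin at the centre of its underside, z up its axis; look-alike, not part of the set
- red_jar: round stoppered stoneware jar, red-brown body with a dark brown neck and a cork top; body 70 mm diameter, 92 mm high overall, the top 28 mm being a straight neck 40 mm in diameter, good to grip from above; about 340 g; origin at the centre of its underside, z up its axis; look-alike, not part of the set
- nest_small: dark foam block 116 x 116 x 24 mm for the 38 mm jar: one round recess, 53 mm wide, 16 mm deep, 3 mm chamfer, light-blue floor; fixed in a blue tray, 118 mm from its neighbours in a 2 x 2 grid; tray 250 x 250 mm, walls up to 36 mm above the table; origin at the centre of the block's underside (5 mm above the table), recess floor 8 mm above the origin, z up, sides along x and y
- nest_medium: dark foam block 116 x 116 x 24 mm for the 54 mm jar: one round recess, 69 mm wide, 16 mm deep, 3 mm chamfer, light-blue floor; fixed in a blue tray, 118 mm from its neighbours in a 2 x 2 grid; tray 250 x 250 mm, walls up to 36 mm above the table; origin at the centre of the block's underside (5 mm above the table), recess floor 8 mm above the origin, z up, sides along x and y
- nest_large: dark foam block 116 x 116 x 24 mm for the 70 mm jar: one round recess, 85 mm wide, 16 mm deep, 3 mm chamfer, light-blue floor; fixed in a blue tray, 118 mm from its neighbours in a 2 x 2 grid; tray 250 x 250 mm, walls up to 36 mm above the table; origin at the centre of the block's underside (5 mm above the table), recess floor 8 mm above the origin, z up, sides along x and y
- nest_giant: dark foam block 116 x 116 x 24 mm for the 86 mm jar: one round recess, 101 mm wide, 16 mm deep, 3 mm chamfer, light-blue floor; fixed in a blue tray, 118 mm from its neighbours in a 2 x 2 grid; tray 250 x 250 mm, walls up to 36 mm above the table; origin at the centre of the block's underside (5 mm above the table), recess floor 8 mm above the origin, z up, sides along x and y
There are look-alikes about, which are no part of the job. Leave any turquoise look-alike of the jar_small alone. What is shaped like the jar_medium but turquoise is not meant.

How it is judged (in metres and radians):
At the end, for the whole second after the job is handed in: Each mustard jar stands upright (within 0.1 rad) in the recess of its own size, its underside on the recess floor (within 4 mm) and its axis within 12 mm of the block's centre; the cream and red-brown jars stand upright within 20 mm of where they began; all are at rest and released (horizontal distance between jar_small and nest_small below 0.012 m and z of jar_small in the frame of nest_small between 0.004 and 0.012 m and angle between each of jar_small, jar_medium, jar_large, jar_giant, cream_jar, red_jar's own z axis and vertical below 0.1 rad and linear speed of each of jar_small, jar_medium, jar_large, jar_giant, cream_jar, red_jar below 0.02 m/s and horizontal distance between jar_medium and nest_medium below 0.012 m and z of jar_medium in the frame of nest_medium between 0.004 and 0.012 m and horizontal distance between jar_large and nest_large below 0.012 m and z of jar_large in the frame of nest_large between 0.004 and 0.012 m and horizontal distance between jar_giant and nest_giant below 0.012 m and z of jar_giant in the frame of nest_giant between 0.004 and 0.012 m and distance of each of cream_jar, red_jar from where it was at the start of the episode below 0.02 m); the robot touches nothing.
It fails at once if a jar is dropped: let go by the fingers and falling faster than 0.45 m/s (a fall of more than about 10 mm) ((linear speed of jar_small above 0.45 m/s and contact force between the fingers and jar_small below 0.1 N) or (linear speed of jar_medium above 0.45 m/s and contact force between the fingers and jar_medium below 0.1 N) or (linear speed of jar_large above 0.45 m/s and contact force between the fingers and jar_large below 0.1 N) or (linear speed of jar_giant above 0.45 m/s and contact force between the fingers and jar_giant below 0.1 N)).
It fails at once if one of the six jars is tipped more than about 50 degrees (angle between any of jar_small, jar_medium, jar_large, jar_giant, cream_jar, red_jar's own z axis and vertical above 0.87 rad).
It fails at once if a look-alike jar is moved more than 20 mm (distance of any of cream_jar, red_jar from where it was at the start of the episode above 0.02 m).
It fails at once if a jar is banged into the foam (more than 60 N between a jar and a foam block) (contact force between any of jar_small, jar_medium, jar_large, jar_giant and nest_small above 60 N or contact force between any of jar_small, jar_medium, jar_large, jar_giant and nest_medium above 60 N or contact force between any of jar_small, jar_medium, jar_large, jar_giant and nest_large above 60 N or contact force between any of jar_small, jar_medium, jar_large, jar_giant and nest_giant above 60 N).
It also fails if it takes over 125 s, if anything falls off the work surface, if the arm or the gripper's body presses on something with over 40 N, if the wrist force passes 120 N, or if a joint passes its speed limit or range.

ROBOT

A 6-joint arm with a two-finger parallel gripper is mounted at the origin on the work surface. World frame = base frame: x ahead of the robot, y to its left, z up, the work surface at z = 0. Lengths are in mm, angles in rad, forces in N, time in s.
With the tool pointing down it reaches from about 350 to 875 mm from the base axis. Payload 4.2 kg.
Tool frame: the origin (TCP) lies at the very end of the fingers, on their centre line; the grasp point (between the pads) lies 19 mm behind it; z points along the fingers, y is the direction in which the jaws open and shut (so a half turn about z gives the same grasp; the last joint's range is limited). The gripper opens to 87 mm and grips with 3 to 60 N. Pads are 19 mm wide; open, the fingers measure 117 mm over their backs; the gripper's body (75 mm by 190 mm) begins 51 mm behind the grasp point.
Start: joints at [-0.99, 0.385, 0.008, 0, -1.194, -0.259], TCP at [197.687, -592.89, 184.45] pointing down, gripper open.
Joint ranges: [-3.14, 3.14], [-1.21, 2.06], [-1.07, 1.41], [-3.16, 2.05], [-2.99, -0.16], [-3.1, 3.1]. Speed limits (rad/s): [2.79, 2.79, 3.14, 3.14, 3.14, 3.14].

INTERFACE

Orientations are given as a unit quaternion [w, x, y, z].
In Python, from plant import * gives the robot as it stands.
- The arm moves only by the shell command python3 -m jog 'ROWS' [FORCE]. ROWS is JSON, a list of rows, each an object with "delta_pos": the shift along the tool's x, y, z in mm, a list of three; "spin": the turn about the tool's z in degrees; "claw": the finger opening in mm, from 0 to 87. A call has 1 to 10 rows; each row is the pose to reach, as a shift and turn from the pose commanded when the call began, along the tool's axes at that moment; what a row does not reach only later rows make up. A row lasts 1/10 s, in which the tool goes at most 50 mm and 8.59 degrees, less where a joint would pass 70% of its speed; a pose out of reach is approached as far as the arm can. A call with a gripper value outside its range is refused whole. The fingers move at their own pace and stop on an object; FORCE is the grip in N (left out, the last holds). Time passes only in rows, so rows that repeat a pose let the fingers close. It gives the time, the measured TCP pose, the force and the opening at its end, in the units of the state.
- observe(): the state, without advancing time (a new reading comes with each control period).
- capture(name): name is "scene" or "top" or "wrist"; returns the picture (480x640x3 uint8, red, green, blue); there is no depth.
- get_calibration(name): a dict with "fx", "fy", "cx", "cy" (pixels), "camera_from_world" (4x4, takes a point from world to camera coordinates). Camera axes: x right, y up, looking along -z (the intrinsics and any distortion apply to the point x, -y, -z); pixel columns grow to the right and rows downward; lengths in mm; the calibration is good to about 2 mm. A picture is of the moment at which its call begins: read the wrist's pose just before it. get_calibration takes no time and is no camera call; for the wrist camera it gives the pose at the moment of the call.
- close_job(): hands the job in, once; it reports no verdict.
The state is a dict: "t": time; "q": joint angles; "qd": joint speeds; "tau": joint torques, N m; "tcp_pos": TCP position; "tcp_rot": TCP orientation; "contact_force": force on the tool from outside, world axes, zero at the start; "ft_torque": the same for the moment, N m; "opening": finger opening in mm.
Only numpy, scipy, OpenCV 4.12 (cv2) and the standard library are available. Lean on these libraries where they do the work, as an engineer would, in place of code of your own. Each camera call takes 0.05 s, during which the arm holds its last target.

## Working session

There is one attempt and no reset: what is moved stays moved. The work goes in short steps, Python scripts to look and compute and a shell command to move; the robot and the scene stay as the last step left them, time stands still between calls to the robot, and variables do not carry over. Pictures are saved under pics/ and viewed, and the job is handed in when it is done.

```bash
ls; mkdir -p pics
python3 - <<'E'
from plant import *
import cv2
print(observe())
for n in ["scene","top","wrist"]:
    c=get_calibration(n); print(n,{k:(v if not hasattr(v,'tolist') else v.tolist()) for k,v in c.items()})
    im=capture(n); cv2.imwrite(f"pics/{n}0.png",im[:,:,::-1])
E
```

```text
pics
{'t': 0.0, 'q': array([-9.90386929e-01,  3.85570353e-01,  6.63021739e-03, -5.19346995e-04,
       -1.19399248e+00, -2.58577811e-01]), 'qd': array([ 0.00051222,  0.00099953,  0.0010391 , -0.00092358, -0.00025473,
       -0.0005775 ]), 'tau': array([-7.24912061e-04, -3.90661848e+01,  1.87404764e+01,  4.22006652e+00,
        1.09011462e-02, -2.07979356e-04]), 'tcp_pos': array([ 197.48110593, -592.25888222,  183.35006375]), 'tcp_rot': array([-2.14625278e-04, -1.60127572e-01,  9.87095721e-01,  1.07383354e-03]), 'contact_force': array([0.13516059, 0.45978335, 0.12441472]), 'ft_torque': array([0.00961567, 0.04057882, 0.0093523 ]), 'opening': 86.97507591280888}
scene {'fx': 475.0857785897842, 'fy': 475.0857785897842, 'cx': 320.98950574239177, 'cy': 240.7298282336146, 'camera_from_world': [[-0.35397575118089447, 0.9350851030128807, -0.017804990854006834, 134.5941861233739], [-0.5521957960438545, -0.1935924145280419, 0.8109264947383926, 211.38520150231753], [0.7548383736982472, 0.29688015622569397, 0.5848770831824343, -1386.2802378783158], [0.0, 0.0, 0.0, 1.0]]}
top {'fx': 528.8801031043238, 'fy': 528.8801031043238, 'cx': 320.6288935318111, 'cy': 230.16507648203603, 'camera_from_world': [[0.027283881772536208, -0.9994436134940435, -0.019184713742742526, 42.23233353141522], [0.9943395661423083, 0.025163078620900416, 0.10322619182283267, -464.61033050995786], [-0.1026860117024131, -0.021892531153046277, 0.9944728754874939, -1056.96886694088], [0.0, 0.0, 0.0, 1.0]]}
wrist {'fx': 400.7000424136823, 'fy': 400.7000424136823, 'cx': 314.422853114912, 'cy': 243.6632157141639, 'camera_from_world': [[-0.3162802561588564, 0.9486606119399956, 0.003137342461411537, 623.9962920792348], [-0.9118739592438587, -0.30310030965362994, -0.2767961068021037, 33.56419086485345], [-0.2616346345899489, -0.0904060044549348, 0.9609235517675051, -392.13568521188625], [0.0, 0.0, 0.0, 1.0]]}
```

View pics/scene0.png

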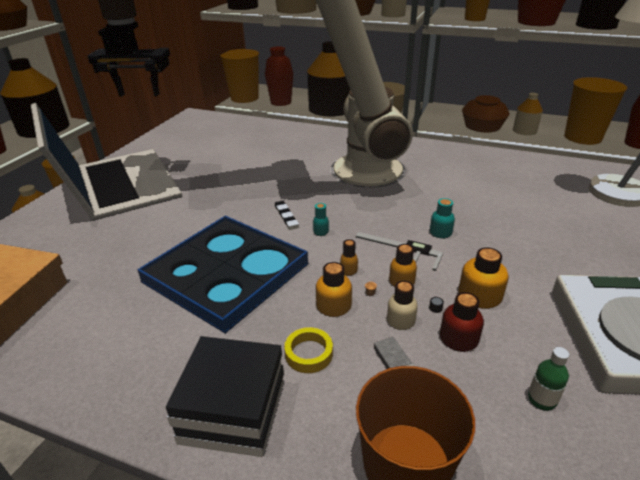

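View pics/top0.png

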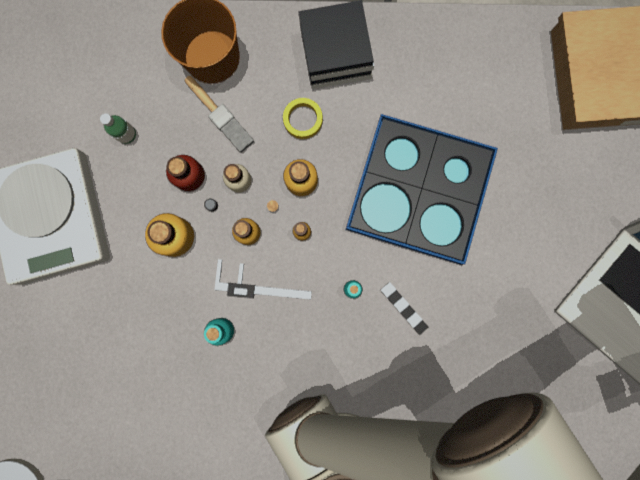

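View pics/wrist0.png

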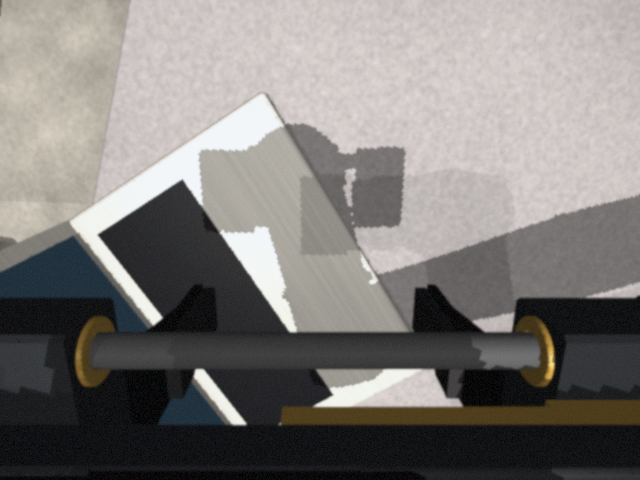

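Candidates in the top view, as (col, row):
- Mustard jars: giant (168,234), large (300,176), medium (245,231), small (301,231).
- Not meant: cream jar (236,177), red jar (184,172), turquoise look-alikes (354,289) and (217,332), loose orange stub (272,206), green bottle (115,127).
- Recesses: giant (385,208), large (441,224), medium (402,154), small (457,170).

Next is a close crop.

Run:
```python
import cv2
im=cv2.imread("pics/top0.png")
cv2.imwrite("pics/cropA.png",cv2.resize(im[130:280,130:330],None,fx=4,fy=4,interpolation=cv2.INTER_CUBIC)[:600,:800])
im=cv2.imread("pics/scene0.png")
cv2.imwrite("pics/cropB.png",cv2.resize(im[190:365,300:530],None,fx=3.4,fy=3.4,interpolation=cv2.INTER_CUBIC)[:600,:800])
```

```text
(no output)
```

View pics/cropA.png

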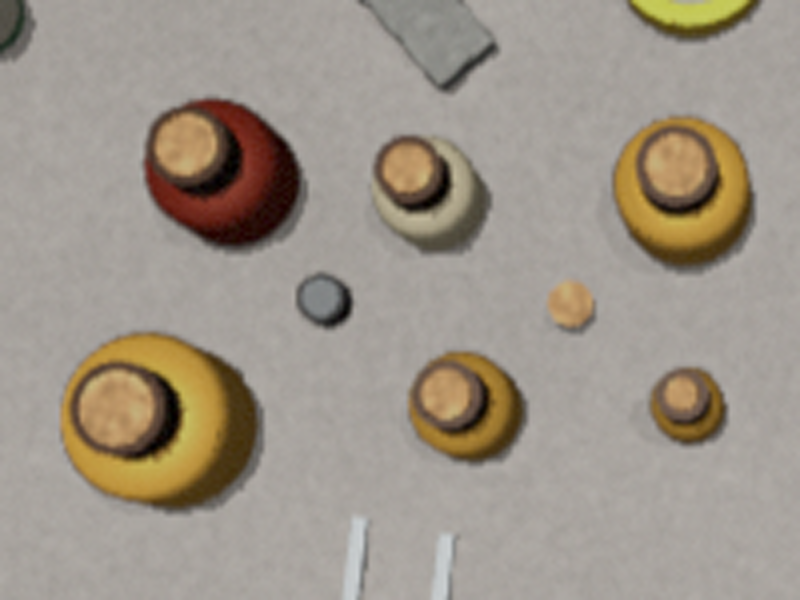

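View pics/cropB.png

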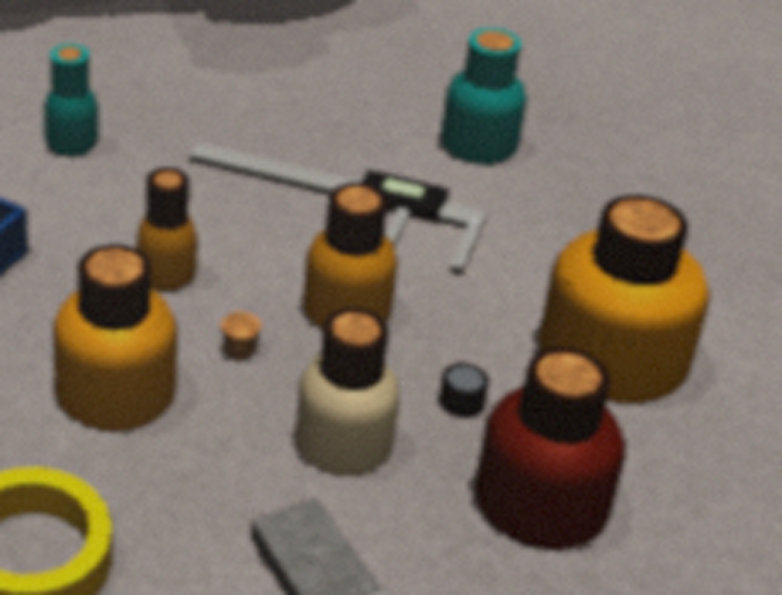

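The crop confirms the choice: four mustard bodies, clearly distinct in size, next to the cream, red and turquoise jars. Now I'll measure them from the cork tops, plus the recesses.

```bash
cat > h.py <<'E'
from plant import *
import cv2, numpy as np
def ray(n,uv,c=None):
    c=c or get_calibration(n); M=np.array(c['camera_from_world']); R,t=M[:3,:3],M[:3,3]
    d=np.array([(uv[0]-c['cx'])/c['fx'],-(uv[1]-c['cy'])/c['fy'],-1.])
    return -R.T@t, R.T@d
def onz(n,uv,z,c=None):
    o,d=ray(n,uv,c); return o+d*(z-o[2])/d[2]
def proj(n,p,c=None):
    c=c or get_calibration(n); M=np.array(c['camera_from_world']); q=M[:3,:3]@p+M[:3,3]
    return np.array([c['cx']+c['fx']*q[0]/-q[2], c['cy']-c['fy']*q[1]/-q[2]])
def mid(r1,r2):
    A=np.stack([r1[1],-r2[1]],1); s=np.linalg.lstsq(A,r2[0]-r1[0],rcond=None)[0]
    a=r1[0]+s[0]*r1[1]; b=r2[0]+s[1]*r2[1]; return (a+b)/2, np.linalg.norm(a-b)
def blobs(im,lo,hi,amin=20):
    m=cv2.inRange(cv2.cvtColor(im,cv2.COLOR_RGB2HSV),np.array(lo),np.array(hi))
    n,_,s,c=cv2.connectedComponentsWithStats(m)
    return [(c[i],s[i]) for i in range(1,n) if s[i][4]>=amin]
E
python3 - <<'E'
from h import *
top=cv2.imread("pics/top0.png")[:,:,::-1].copy(); sc=cv2.imread("pics/scene0.png")[:,:,::-1].copy()
for nm,(u,v) in dict(g=(159,232),l=(299,171),m=(242,229),s=(301,229)).items(): print(nm,cv2.cvtColor(top,cv2.COLOR_RGB2HSV)[v,u], cv2.cvtColor(top,cv2.COLOR_RGB2HSV)[v-1:v+1,u+10].tolist())
H=dict(g=((159,232),100),l=((299,171),92),m=((242,229),84),s=((301,229),74),cream=((232,172),84),red=((177,166),92))
S=dict(g=(489,255),l=(333,269),m=(405,250),s=(349,243),cream=(404,288),red=(467,301))
def cork(im,seed):
    hsv=cv2.cvtColor(im,cv2.COLOR_RGB2HSV).astype(int); m=((hsv[:,:,2]>135)&(hsv[:,:,1]<160)&(hsv[:,:,1]>60)&(hsv[:,:,0]<25)).astype(np.uint8)
    if im is sc: m=((hsv[:,:,2]>120)&(hsv[:,:,0]<22)&(hsv[:,:,1]>70)).astype(np.uint8)
    n,l,s,c=cv2.connectedComponentsWithStats(m)
    k=l[seed[1],seed[0]]; return c[k],s[k]
for k in H:
    c,s=cork(top,H[k][0]); p=onz("top",c,H[k][1])
    c2,s2=cork(sc,S[k]); q=onz("scene",c2,H[k][1]); pm,e=mid(ray("top",c),ray("scene",c2))
    print(k,c.round(1),s[2:],p[:2].round(1),'| scene',c2.round(1),s2[2:],q[:2].round(1),'tri',pm.round(1),round(e,1))
for lab,im,a in(("top",top,200),("scene",sc,100)):
    for c,s in blobs(im,(80,60,120),(105,255,255),a): print(lab,c.round(1),s.tolist(),onz(lab,c,13).round(1))
E
```

```text
g [ 17 117 188] [[12, 103, 102], [14, 107, 95]]
l [ 16 117 188] [[20, 160, 156], [18, 150, 119]]
m [ 16 117 192] [[19, 196, 99], [18, 181, 97]]
s [ 16 115 189] [[20, 14, 162], [8, 13, 163]]
g [158.7 231.5] [ 19  20 289] [445.2 362.3] | scene [489.2 254.3] [ 20  12 180] [448.3 361.7] tri [445.4 362.3  98.2] 1.1
l [298.5 170.8] [ 16  16 195] [571.1  99. ] | scene [333.3 267.9] [ 16  11 135] [573.4  99. ] tri [571.5  98.7  90.4] 0.7
m [240.9 228.1] [ 13  13 130] [457.4 207.6] | scene [405. 248.] [13  7 70] [459.4 207.1] tri [457.6 207.4  82.8] 1.0
s [299.7 228.1] [ 8  9 60] [461.3  94.4] | scene [349.  242.3] [ 7  5 27] [464.3  94. ] tri [461.7  93.9  72.2] 1.2
cream [231.5 171.5] [ 12  12 120] [568.4 231. ] | scene [404.2 286. ] [14  9 97] [570.1 230.5] tri [568.7 230.8  83. ] 0.9
red [176.  165.7] [ 15  16 186] [575.6 338.5] | scene [466.8 299.5] [ 19  12 174] [577.7 337.7] tri [575.9 338.3  90.7] 1.1
top [401.2 154.1] [385, 139, 33, 31, 808] [ 628.6 -109.4   13. ]
top [455.9 170.3] [444, 159, 25, 24, 466] [ 596.7 -223.2   13. ]
top [392.8 199.8] [362, 184, 48, 48, 720] [531.6 -93.2  13. ]
top [440.2 224.5] [420, 205, 41, 41, 1296] [ 482.4 -191.3   13. ]
top [215.4 332.2] [204, 321, 24, 25, 241] [250.6 262.9  13. ]
scene [225.1 243. ] [207, 235, 37, 17, 472] [ 479.4 -194.3   13. ]
scene [264.2 261.9] [242, 250, 46, 25, 868] [511.9 -79.7  13. ]
scene [184.2 270. ] [173, 265, 23, 11, 184] [ 592.9 -226.6   13. ]
scene [224.1 292.2] [208, 283, 34, 19, 469] [ 625.5 -112.    13. ]
```

Run:
```python
from h import *
T={'m':(401.2,154.1),'s':(455.9,170.3),'l':(440.2,224.5)}
S={'m':(224.1,292.2),'s':(184.2,270.0),'l':(225.1,243.0),'g':(264.2,261.9)}
for n,D in(("top",T),("scene",S)):
    o=ray(n,(320,240))[0]; print(n,'cam',o.round(0))
    for k,c in D.items():
        p=onz(n,c,13); t=(p-o)[:2]/(o[2]-13); print(k,p[:2].round(1),(p[:2]-t*13/2).round(1))
print(ray("wrist",(320,240))[0].round(1))
```

```text
top cam [ 352.   31. 1100.]
m [ 628.7 -109.4] [ 627.  -108.6]
s [ 596.8 -223.3] [ 595.4 -221.8]
l [ 482.5 -191.3] [ 481.7 -189.9]
scene cam [1211.  327.  642.]
m [ 625.5 -111.9] [ 631.5 -107.3]
s [ 592.8 -226.7] [ 599.2 -221. ]
l [ 479.3 -194.2] [ 486.8 -188.8]
g [511.9 -79.8] [519.1 -75.6]
[ 125.4 -617.3  384.3]
```

```bash
python3 -m jog '[{"delta_pos":[0,0,-50],"spin":0,"claw":70},{"delta_pos":[0,0,-80],"spin":0,"claw":70},{"delta_pos":[0,0,-80],"spin":0,"claw":70}]' 25
```

```text
t: 0.45
tcp_pos: [198.5, -595.4, 270.1]
tcp_rot: [0.001, -0.16, 0.987, -0.005]
contact_force: [0.6, -0.0, 0.4]
opening: 73.4
```

```bash
cat >> h.py <<'E'
from scipy.spatial.transform import Rotation as Ro
def go(*targets):
    "print tool-frame deltas to world targets"
    s=observe(); R=Ro.from_quat(np.roll(s['tcp_rot'],-1)).as_matrix()
    print('tcp',s['tcp_pos'].round(1),'yaxis',R[:,1].round(3),'z',R[:,2].round(3),'jaw deg',round(np.degrees(np.arctan2(R[1,1],R[0,1])),1),'open',round(s['opening'],1),'F',s['contact_force'].round(1),'q',s['q'].round(2))
    for t in targets: print(t,'->',(R.T@(np.array(t)-s['tcp_pos'])).round(1))
E
python3 -c "
from h import *
go((340,-370,270),(480,-150,270))"
```

```text
tcp [ 198.5 -595.4  270.1] yaxis [-0.317  0.948 -0.01 ] z [ 0.004 -0.01  -1.   ] jaw deg 108.5 open 73.4 F [ 0.6 -0.   0.4] q [-0.99  0.34  0.15  0.   -1.37 -0.26]
(340, -370, 270) -> [-205.6  168.9   -1.5]
(480, -150, 270) -> [-408.1  333.3   -3.1]
```

```bash
python3 -m jog '[{"delta_pos":[-38,31,0],"spin":0,"claw":70},{"delta_pos":[-76,62,0],"spin":0,"claw":70},{"delta_pos":[-114,93,0],"spin":0,"claw":70},{"delta_pos":[-152,124,0],"spin":0,"claw":70},{"delta_pos":[-190,155,0],"spin":0,"claw":70},{"delta_pos":[-228,186,0],"spin":0,"claw":70},{"delta_pos":[-266,217,0],"spin":0,"claw":70},{"delta_pos":[-304,248,0],"spin":0,"claw":70},{"delta_pos":[-342,279,0],"spin":0,"claw":70},{"delta_pos":[-380,310,0],"spin":0,"claw":70}]'
python3 -m jog '[{"delta_pos":[-28,23,0],"spin":0,"claw":70},{"delta_pos":[-28,23,0],"spin":0,"claw":70},{"delta_pos":[-28,23,0],"spin":0,"claw":70},{"delta_pos":[-28,23,0],"spin":0,"claw":70}]'
python3 - <<'E'
from h import *
import json
c=get_calibration("wrist"); im=capture("wrist"); cv2.imwrite("pics/w1.png",im[:,:,::-1])
go()
np.save("c1.npy",c,allow_pickle=True)
for q,s in blobs(im,(80,60,120),(105,255,255),200): print(q.round(1),s.tolist(),onz("wrist",q,13,c).round(1))
E
```

```text
t: 1.45
tcp_pos: [460.4, -176.5, 263.9]
tcp_rot: [-0.0, -0.16, 0.987, 0.0]
contact_force: [0.7, -1.1, -0.1]
opening: 69.9
t: 1.85
tcp_pos: [478.8, -148.4, 264.0]
tcp_rot: [-0.0, -0.16, 0.987, 0.0]
contact_force: [0.3, 0.3, 0.3]
opening: 70.2
tcp [ 478.7 -148.7  264.2] yaxis [-0.315  0.949  0.   ] z [-0.001  0.    -1.   ] jaw deg 108.4 open 70.1 F [ 0.1  0.2 -0.7] q [ 0.02  0.12 -0.15 -0.   -1.3  -1.27]
[494.7 121. ] [482, 107, 27, 29, 351] [337.5   9.8  13. ]
[275.5 188.6] [240, 153, 74, 75, 4104] [ 482.  -193.3   13. ]
[361.2 246.5] [318, 207, 87, 81, 5485] [515.5 -77.9  13. ]
[222.4 271.4] [201, 253, 44, 37, 1252] [ 597.  -224.8   13. ]
[305.3 317.9] [278, 300, 56, 33, 1549] [ 623.9 -111.8   13. ]
```

View pics/w1.png

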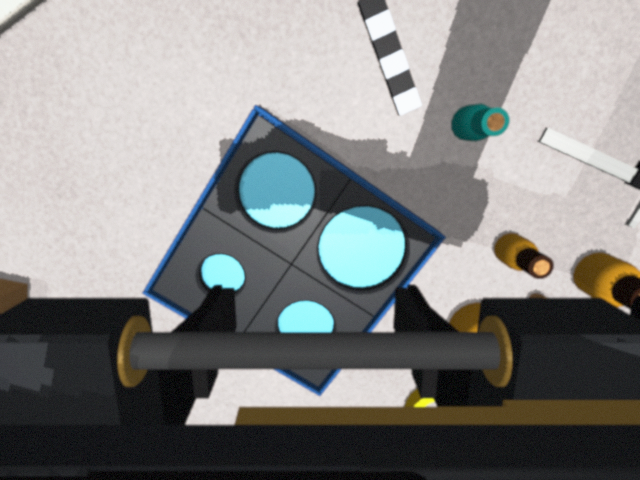

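```bash
python3 -c "
from h import *
go((572,99,170))"
```

```text
tcp [ 478.7 -148.7  264.2] yaxis [-0.315  0.949  0.   ] z [-0.001  0.    -1.   ] jaw deg 108.4 open 70.1 F [ 0.1  0.2 -0.7] q [ 0.02  0.12 -0.15 -0.   -1.3  -1.27]
(572, 99, 170) -> [-166.6  205.7   94.1]
```

```bash
python3 -m jog '[{"delta_pos":[-28,35,10],"spin":0,"claw":62},{"delta_pos":[-56,70,20],"spin":0,"claw":62},{"delta_pos":[-84,105,30],"spin":0,"claw":62},{"delta_pos":[-112,140,45],"spin":0,"claw":62},{"delta_pos":[-140,174,65],"spin":0,"claw":62},{"delta_pos":[-167,206,94],"spin":0,"claw":62},{"delta_pos":[-167,206,94],"spin":0,"claw":62},{"delta_pos":[-167,206,94],"spin":0,"claw":62}]'
python3 - <<'E'
from h import *
c=get_calibration("wrist"); im=capture("wrist"); cv2.imwrite("pics/w2.png",im[:,:,::-1])
go((572,99,68)); print(proj("wrist",np.array([572,99,92.]),c))
E
```

```text
t: 2.7
tcp_pos: [572.4, 99.7, 169.3]
tcp_rot: [-0.001, -0.16, 0.987, -0.0]
contact_force: [-0.5, -1.6, 0.6]
opening: 61.8
tcp [572.8  99.2 170.6] yaxis [-0.315  0.949 -0.001] z [-0.    -0.001 -1.   ] jaw deg 108.4 open 61.7 F [-0.2 -0.7  0.7] q [ 0.45  0.32 -0.12  0.   -1.13 -1.7 ]
(572, 99, 68) -> [8.000e-01 1.000e-01 1.026e+02]
[313.90135104 238.07452051]
```

View pics/w2.png

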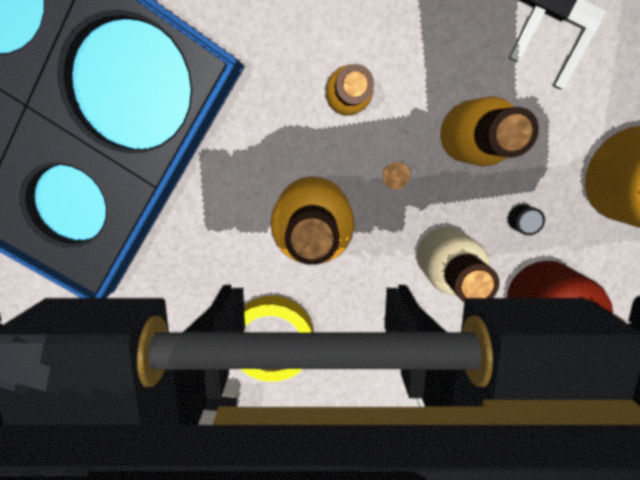

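Cork of the large jar is at about (313,239), against the predicted (314,238), so we agree to about 1 mm. I'll use the same picture to refine the other jars and recesses.

```bash
python3 - <<'E'
from h import *
c=get_calibration("wrist"); im=cv2.imread("pics/w2.png")[:,:,::-1].copy()
hsv=cv2.cvtColor(im,cv2.COLOR_RGB2HSV)
for n,s,z in(('l',(313,239),92),('m',(515,131),84),('s',(355,84),74)):
    m=((hsv[...,0]<25)&(hsv[...,1]>60)&(hsv[...,1]<150)&(hsv[...,2]>90)).astype(np.uint8)
    _,l,st,ce=cv2.connectedComponentsWithStats(m); k=l[s[1],s[0]]; print(n,ce[k].round(1),st[k],onz("wrist",ce[k],z,c)[:2].round(1))
o=ray("wrist",(0,0),c)[0]
for q,s in blobs(im,(80,60,120),(105,255,255),200):
    p=onz("wrist",q,13,c); t=(p-o)[:2]/(o[2]-13); print(q.round(1),s.tolist(),p[:2].round(1),(p[:2]-t*6.5).round(1))
E
python3 -m jog '[{"delta_pos":[0,0,30],"spin":0,"claw":62},{"delta_pos":[0,0,60],"spin":0,"claw":62},{"delta_pos":[0,0,80],"spin":0,"claw":62},{"delta_pos":[0,0,92],"spin":0,"claw":62},{"delta_pos":[0,0,102],"spin":0,"claw":62},{"delta_pos":[0,0,102],"spin":0,"claw":62},{"delta_pos":[0,0,102],"spin":0,"claw":62}]'
```

```text
l [311.7 238.2] [ 291  218   42   42 1333] [573.5  97.2]
m [513.9 131.9] [ 496  114   37   37 1057] [459.2 206.5]
s [353.3  85. ] [ 326   65   47   50 1281] [464.6  91.5]
[18.7 22.6] [0, 0, 44, 54, 1919] [ 498.  -175.9] [ 498.  -171.3]
[131.4  83.3] [72, 19, 119, 130, 12020] [514.4 -81.2] [514.1 -78.3]
[ 70.1 202.5] [35, 165, 71, 75, 4108] [ 631.2 -114.1] [ 628.8 -110.6]
t: 3.45
tcp_pos: [573.5, 100.2, 69.6]
tcp_rot: [0.001, -0.16, 0.987, 0.0]
contact_force: [0.5, 0.7, 0.8]
opening: 62.1
```

```bash
python3 -m jog '[{"delta_pos":[0,0,0],"spin":0,"claw":36},{"delta_pos":[0,0,0],"spin":0,"claw":36},{"delta_pos":[0,0,0],"spin":0,"claw":36},{"delta_pos":[0,0,0],"spin":0,"claw":36},{"delta_pos":[0,0,0],"spin":0,"claw":36},{"delta_pos":[0,0,0],"spin":0,"claw":36}]' 25
python3 -m jog '[{"delta_pos":[0,0,-10],"spin":0,"claw":36},{"delta_pos":[0,0,-25],"spin":0,"claw":36},{"delta_pos":[0,0,-50],"spin":0,"claw":36},{"delta_pos":[0,0,-80],"spin":0,"claw":36},{"delta_pos":[0,0,-110],"spin":0,"claw":36},{"delta_pos":[0,0,-120],"spin":0,"claw":36},{"delta_pos":[0,0,-120],"spin":0,"claw":36}]'
python3 - <<'E'
from h import *
im=capture("scene"); cv2.imwrite("pics/s3.png",im[:,:,::-1])
go((483,-191,188),(483,-191,110))
E
```

```text
t: 4.05
tcp_pos: [572.7, 100.3, 68.4]
tcp_rot: [-0.0, -0.16, 0.987, -0.0]
contact_force: [0.0, 0.4, -0.3]
opening: 36.4
t: 4.75
tcp_pos: [573.6, 100.7, 190.7]
tcp_rot: [0.002, -0.16, 0.987, 0.001]
contact_force: [0.6, 0.6, -0.7]
opening: 36.0
tcp [572.6 100.4 188.7] yaxis [-0.316  0.949  0.001] z [ 0.001  0.001 -1.   ] jaw deg 108.4 open 35.6 F [ 0.3 -0.1 -0.2] q [ 0.45  0.31 -0.1  -0.   -1.17 -1.7 ]
(483, -191, 188) -> [ 177.1 -248.2    0.4]
(483, -191, 110) -> [ 177.1 -248.2   78.4]
```

View pics/s3.png

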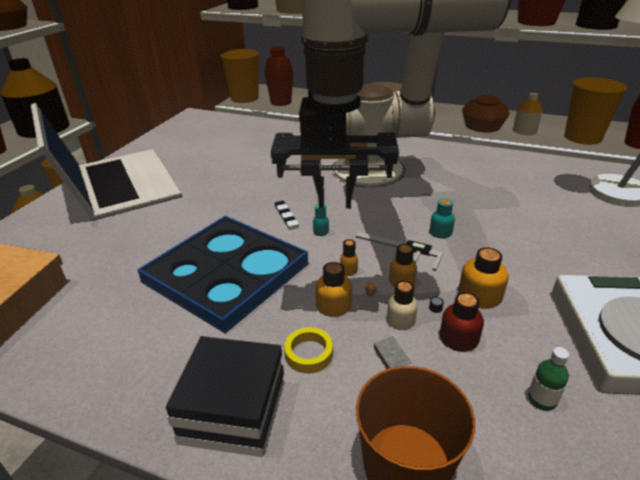

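Run:
```python
from h import *
a=cv2.imread("pics/scene0.png");b=cv2.imread("pics/s3.png")
t=np.hstack([x[150:330,270:420] for x in(a,b)]); cv2.imwrite("pics/cmp.png",cv2.resize(t,None,fx=2.6,fy=2.6,interpolation=cv2.INTER_CUBIC))
im=capture("wrist"); cv2.imwrite("pics/w3.png",im[:,:,::-1])
```

```text
(no output)
```

View pics/cmp.png

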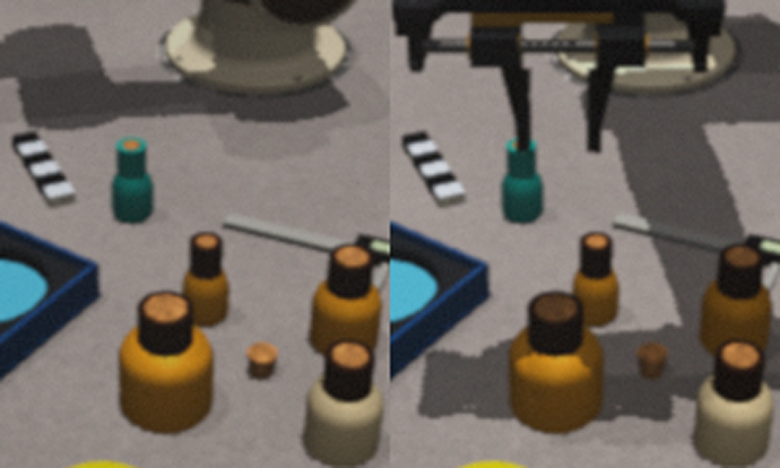

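View pics/w3.png

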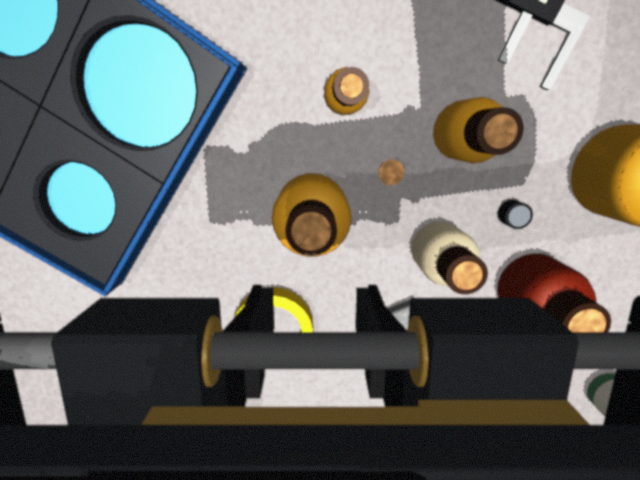

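Run:
```python
from h import *
s=observe();p=s['tcp_pos'];R=Ro.from_quat(np.roll(s['tcp_rot'],-1)).as_matrix()
print(p)
for n in("scene","top","wrist"):
    print(n,[proj(n,p+R@np.array(d)).round(1) for d in([0,18,0],[0,-18,0],[0,0,-19])])
im=capture("top"); cv2.imwrite("pics/t3.png",im[:,:,::-1])
```

```text
[571.8942744  100.16424473 187.49520741]
scene [array([344.6, 224.3]), array([323.6, 224.2]), array([334.1, 215. ])]
top [array([284.8, 161.6]), array([304.4, 155.7]), array([293.8, 156. ])]
wrist [array([348.4, 276.9]), array([281. , 276.9]), array([314.8, 290.8])]
```

View pics/t3.png

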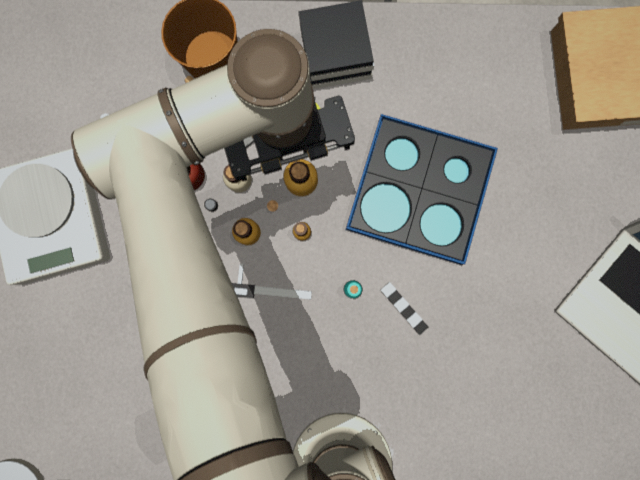

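Run:
```python
from h import *
b=cv2.imread("pics/s3.png")[110:240,250:420]
b=np.clip(b.astype(float)*2.2,0,255).astype(np.uint8)
cv2.imwrite("pics/z.png",cv2.resize(b,None,fx=4.5,fy=4.5,interpolation=cv2.INTER_CUBIC))
b=np.clip(cv2.imread("pics/w3.png").astype(float)*2.5,0,255).astype(np.uint8)
cv2.imwrite("pics/z2.png",b)
```

```text
(no output)
```

View pics/z.png

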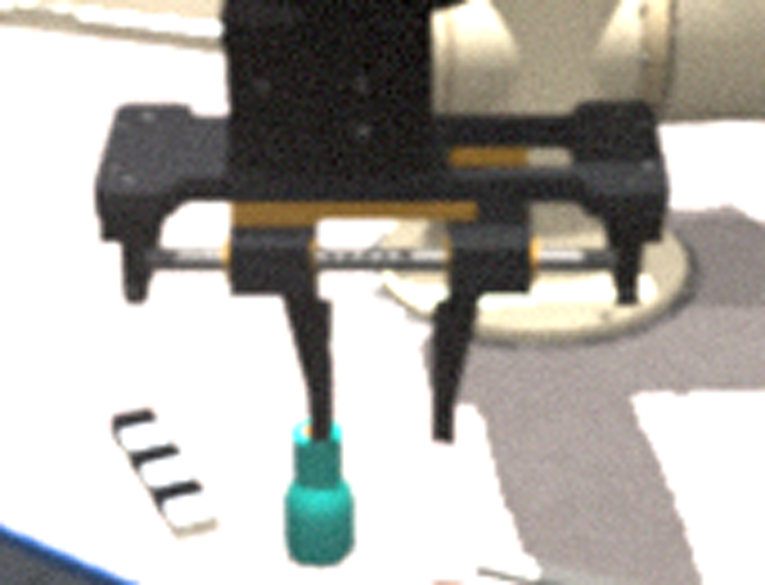

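View pics/z2.png

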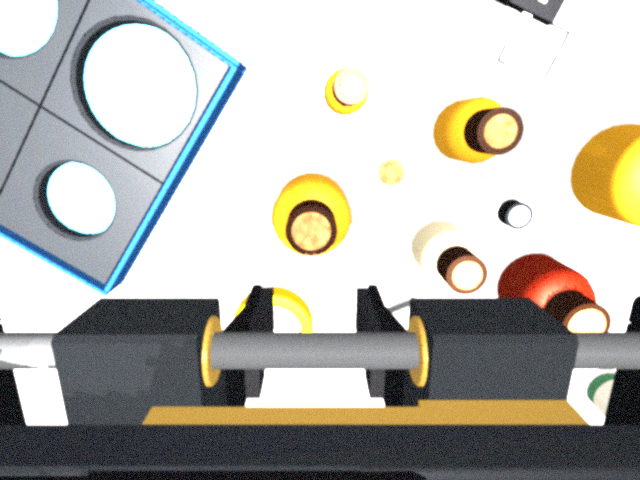

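Run:
```python
from h import *
s=observe();p=s['tcp_pos'];R=Ro.from_quat(np.roll(s['tcp_rot'],-1)).as_matrix()
b=np.clip(cv2.imread("pics/w3.png").astype(float)*2.5,0,255).astype(np.uint8)
cv2.imwrite("pics/z3.png",cv2.resize(b[270:410,220:410],None,fx=4,fy=4,interpolation=cv2.INTER_CUBIC))
for h in(0,20,30,35,40,45,50):
    print(h,proj("scene",p+R@np.array([-9.5,0,-h])).round(1),[proj("wrist",p+R@np.array([x,y,-h])).round(0) for y in(-18,18) for x in (9.5,-9.5)])
```

```text
0 [334.  227.6] [array([281., 260.]), array([281., 293.]), array([349., 260.]), array([348., 293.])]
20 [333.9 217.8] [array([277., 273.]), array([278., 310.]), array([352., 273.]), array([351., 309.])]
30 [333.9 212.7] [array([275., 281.]), array([276., 319.]), array([354., 281.]), array([353., 319.])]
35 [333.9 210.2] [array([274., 285.]), array([275., 324.]), array([355., 285.]), array([354., 324.])]
40 [333.9 207.6] [array([273., 289.]), array([274., 329.]), array([357., 289.]), array([355., 329.])]
45 [333.9 205. ] [array([272., 294.]), array([273., 335.]), array([358., 294.]), array([357., 335.])]
50 [333.9 202.4] [array([271., 299.]), array([272., 341.]), array([359., 299.]), array([358., 341.])]
```

View pics/z3.png

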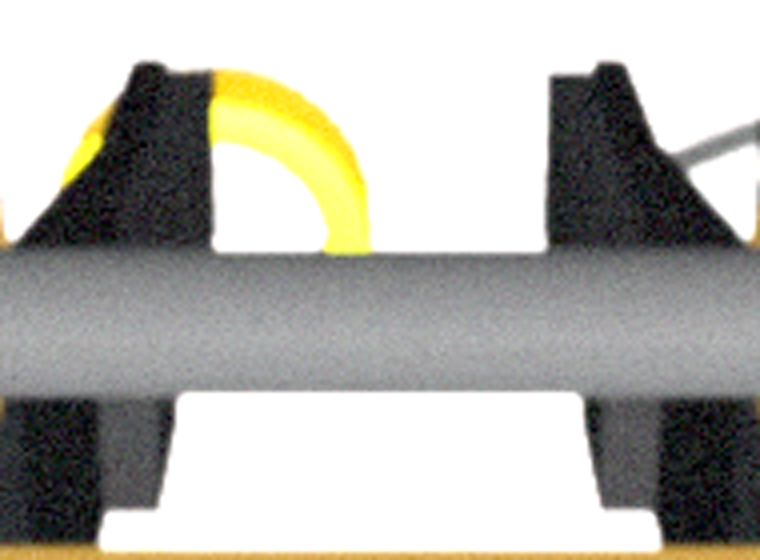

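The fingers closed on air and the jar didn't move. The scene and wrist views both put the real fingertips about 40 mm above the reported TCP: scene tips row 208 against 224 predicted, wrist tip gap 84 px against 67. I'll take real tip z as reported z + 39.5. Reopening and going down in stages, watching the force.

```bash
python3 -m jog '[{"delta_pos":[0,1,0],"spin":0,"claw":62},{"delta_pos":[0,0,0],"spin":0,"claw":62},{"delta_pos":[0,0,0],"spin":0,"claw":62},{"delta_pos":[0,0,30],"spin":0,"claw":62},{"delta_pos":[0,-1,60],"spin":0,"claw":62},{"delta_pos":[0,-1,90],"spin":0,"claw":62},{"delta_pos":[0,-1,120],"spin":0,"claw":62},{"delta_pos":[0,-1,130],"spin":0,"claw":62},{"delta_pos":[0,-1,130],"spin":0,"claw":62}]'
python3 - <<'E'
from h import *
im=capture("scene"); 
b=np.clip(im[180:330,270:420].astype(float)*2,0,255).astype(np.uint8)
cv2.imwrite("pics/s4.png",cv2.resize(b,None,fx=4,fy=4,interpolation=cv2.INTER_CUBIC)[:,:,::-1])
go((573,98.5,29))
E
```

```text
t: 5.8
tcp_pos: [572.1, 98.9, 57.0]
tcp_rot: [-0.002, -0.16, 0.987, -0.001]
contact_force: [-0.3, -0.1, -0.0]
opening: 62.3
tcp [573.4  99.3  58.6] yaxis [-0.317  0.949 -0.001] z [-0.    -0.001 -1.   ] jaw deg 108.5 open 62.4 F [ 0.8 -0.5  0.6] q [ 0.45  0.43 -0.27  0.   -0.87 -1.7 ]
(573, 98.5, 29) -> [ 0.6 -0.6 29.6]
```

View pics/s4.png

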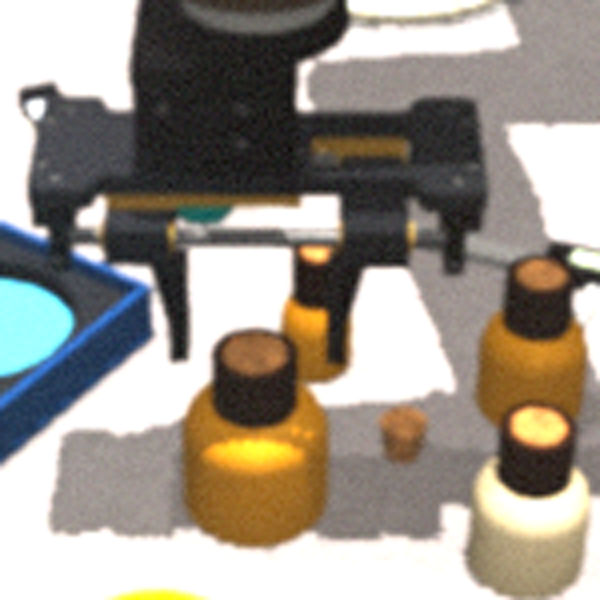

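```bash
python3 -m jog '[{"delta_pos":[0,0,8],"spin":0,"claw":62},{"delta_pos":[0,0,15],"spin":0,"claw":62},{"delta_pos":[0,0,22],"spin":0,"claw":62},{"delta_pos":[0,0,29],"spin":0,"claw":62},{"delta_pos":[0,0,29],"spin":0,"claw":62}]'
python3 -m jog '[{"delta_pos":[0,0,0],"spin":0,"claw":30},{"delta_pos":[0,0,0],"spin":0,"claw":30},{"delta_pos":[0,0,0],"spin":0,"claw":30},{"delta_pos":[0,0,0],"spin":0,"claw":30},{"delta_pos":[0,0,0],"spin":0,"claw":30},{"delta_pos":[0,0,0],"spin":0,"claw":30},{"delta_pos":[0,0,0],"spin":0,"claw":30}]' 30
```

```text
t: 6.35
tcp_pos: [572.1, 99.0, 28.3]
tcp_rot: [-0.001, -0.16, 0.987, -0.0]
contact_force: [0.5, -0.1, -0.3]
opening: 62.1
t: 7.05
tcp_pos: [573.4, 99.2, 29.8]
tcp_rot: [0.0, -0.16, 0.987, -0.0]
contact_force: [1.5, -1.8, 1.9]
opening: 39.6
```

Gripped: the opening is 39.6 on a 40 mm neck. Lifting and checking.

```bash
python3 -m jog '[{"delta_pos":[0,0,-5],"spin":0,"claw":30},{"delta_pos":[0,0,-15],"spin":0,"claw":30},{"delta_pos":[0,0,-35],"spin":0,"claw":30},{"delta_pos":[0,0,-65],"spin":0,"claw":30},{"delta_pos":[0,0,-95],"spin":0,"claw":30},{"delta_pos":[0,0,-125],"spin":0,"claw":30},{"delta_pos":[0,0,-135],"spin":0,"claw":30},{"delta_pos":[0,0,-135],"spin":0,"claw":30}]'
python3 - <<'E'
from h import *
im=capture("scene"); cv2.imwrite("pics/s5.png",im[60:360,200:560,::-1])
go((483,-191,164))
E
```

```text
t: 7.85
tcp_pos: [573.5, 99.9, 165.9]
tcp_rot: [0.002, -0.16, 0.987, 0.001]
contact_force: [0.7, -0.1, -3.7]
opening: 39.1
tcp [572.3  99.5 163.9] yaxis [-0.316  0.949  0.001] z [-0.001  0.001 -1.   ] jaw deg 108.4 open 39.4 F [ 0.3  0.9 -4. ] q [ 0.45  0.33 -0.13 -0.   -1.11 -1.7 ]
(483, -191, 164) -> [ 1.765e+02 -2.474e+02 -2.000e-01]
```

View pics/s5.png

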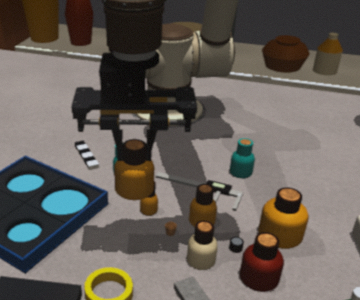

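```bash
python3 -m jog '[{"delta_pos":[12,-17,0],"spin":0,"claw":30},{"delta_pos":[36,-51,0],"spin":0,"claw":30},{"delta_pos":[64,-90,0],"spin":0,"claw":30},{"delta_pos":[92,-129,0],"spin":0,"claw":30},{"delta_pos":[120,-168,0],"spin":0,"claw":30},{"delta_pos":[148,-207,0],"spin":0,"claw":30},{"delta_pos":[166,-233,0],"spin":0,"claw":30},{"delta_pos":[176,-247,0],"spin":0,"claw":30},{"delta_pos":[176,-247,30],"spin":0,"claw":30},{"delta_pos":[176,-247,50],"spin":0,"claw":30}]'
python3 -m jog '[{"delta_pos":[0,0,20],"spin":0,"claw":30},{"delta_pos":[0,0,35],"spin":0,"claw":30},{"delta_pos":[0,0,35],"spin":0,"claw":30},{"delta_pos":[0,0,35],"spin":0,"claw":30}]'
python3 - <<'E'
from h import *
for n in("scene","wrist","top"):
    im=capture(n); cv2.imwrite(f"pics/{n}6.png",im[:,:,::-1])
go((483,-191,42.5))
b=cv2.imread("pics/scene6.png")[180:330,140:310]; cv2.imwrite("pics/z6.png",cv2.resize(np.clip(b*1.5,0,255).astype(np.uint8),None,fx=4,fy=4,interpolation=cv2.INTER_CUBIC))
E
```

```text
t: 8.9
tcp_pos: [481.1, -191.4, 111.4]
tcp_rot: [-0.002, -0.159, 0.987, 0.001]
contact_force: [-0.1, 0.7, -4.2]
opening: 39.2
t: 9.3
tcp_pos: [483.1, -190.9, 78.6]
tcp_rot: [-0.001, -0.16, 0.987, 0.0]
contact_force: [-1.1, -0.5, -2.5]
opening: 39.1
tcp [ 484.6 -190.8   80.1] yaxis [-0.316  0.949 -0.001] z [ 0.001 -0.    -1.   ] jaw deg 108.4 open 39.2 F [-0.1 -1.4 -2.7] q [-0.06  0.31 -0.39  0.   -0.86 -1.19]
(483, -191, 42.5) -> [ 1.7  0.4 37.6]
```

View pics/z6.png

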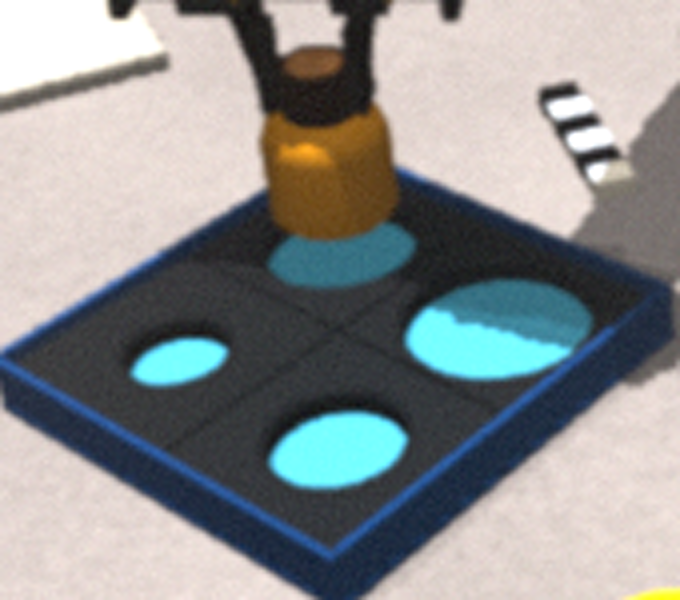

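View pics/wrist6.png

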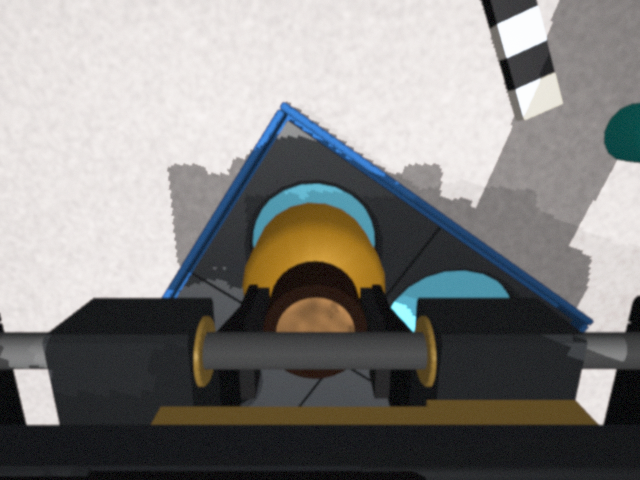

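Run:
```python
from h import *
a=np.linspace(0,6.283,181)
def circ(n,x,y,z,r): 
    q=np.array([proj(n,np.array([x+r*np.cos(t),y+r*np.sin(t),z])) for t in a]); return q.min(0).round(1),q.max(0).round(1)
for x in(480,483,486): print(x,'scene jar bottom',circ("scene",x,-191,50.5,35),'wrist recess rim(29)',circ("wrist",x,-191,26,42.5),'floor',circ("wrist",x,-191,13,42.5))
```

```text
480 scene jar bottom (array([207.8, 221. ]), array([239.8, 239. ])) wrist recess rim(29) (array([252.2, 176.5]), array([381. , 300.5])) floor (array([255. , 174.2]), array([378. , 293.1]))
483 scene jar bottom (array([207.1, 221.7]), array([239.2, 239.7])) wrist recess rim(29) (array([251., 181.]), array([379.4, 304.3])) floor (array([253.8, 178.5]), array([376.4, 296.7]))
486 scene jar bottom (array([206.4, 222.4]), array([238.5, 240.5])) wrist recess rim(29) (array([249.7, 185.5]), array([377.7, 308.1])) floor (array([252.6, 182.8]), array([374.9, 300.3]))
```

```bash
python3 -m jog '[{"delta_pos":[-1,0,8],"spin":0,"claw":30},{"delta_pos":[-1,0,16],"spin":0,"claw":30},{"delta_pos":[-1,0,22],"spin":0,"claw":30},{"delta_pos":[-1,0,26],"spin":0,"claw":30},{"delta_pos":[-1,0,28],"spin":0,"claw":30},{"delta_pos":[-1,0,28],"spin":0,"claw":30}]'
python3 -m jog '[{"delta_pos":[0,0,2],"spin":0,"claw":30},{"delta_pos":[0,0,4],"spin":0,"claw":30},{"delta_pos":[0,0,6],"spin":0,"claw":30},{"delta_pos":[0,0,6.5],"spin":0,"claw":30},{"delta_pos":[0,0,6.5],"spin":0,"claw":30}]'
```

```text
t: 10.05
tcp_pos: [484.9, -190.3, 51.1]
tcp_rot: [-0.0, -0.16, 0.987, 0.0]
contact_force: [-0.5, -0.5, -3.8]
opening: 39.2
t: 10.55
tcp_pos: [485.1, -190.3, 44.9]
tcp_rot: [-0.0, -0.16, 0.987, 0.0]
contact_force: [-0.7, -0.7, -3.1]
opening: 39.4
```

```bash
python3 -m jog '[{"delta_pos":[0,0,0.5],"spin":0,"claw":30},{"delta_pos":[0,0,1],"spin":0,"claw":30},{"delta_pos":[0,0,1.5],"spin":0,"claw":30},{"delta_pos":[0,0,2],"spin":0,"claw":30},{"delta_pos":[0,0,2],"spin":0,"claw":30}]'
python3 -m jog '[{"delta_pos":[0,0,0.3],"spin":0,"claw":30},{"delta_pos":[0,0,0.6],"spin":0,"claw":30},{"delta_pos":[0,0,1],"spin":0,"claw":30},{"delta_pos":[0,0,1],"spin":0,"claw":30}]'
```

```text
t: 11.05
tcp_pos: [485.1, -190.3, 42.9]
tcp_rot: [-0.0, -0.16, 0.987, -0.0]
contact_force: [0.3, -0.5, -3.7]
opening: 39.2
t: 11.45
tcp_pos: [485.5, -190.4, 42.7]
tcp_rot: [0.0, -0.16, 0.987, -0.0]
contact_force: [-1.7, 0.4, 4.2]
opening: 39.1
```

Seated: the vertical force went from -3.7 to +4.2 N at z≈42, as predicted for the floor. Releasing and rising.

```bash
python3 -m jog '[{"delta_pos":[0,0,0],"spin":0,"claw":50},{"delta_pos":[0,0,0],"spin":0,"claw":62},{"delta_pos":[0,0,0],"spin":0,"claw":62},{"delta_pos":[0,0,0],"spin":0,"claw":62},{"delta_pos":[0,0,-10],"spin":0,"claw":62},{"delta_pos":[0,0,-30],"spin":0,"claw":62},{"delta_pos":[0,0,-70],"spin":0,"claw":62},{"delta_pos":[0,0,-110],"spin":0,"claw":62},{"delta_pos":[0,0,-110],"spin":0,"claw":62}]'
python3 - <<'E'
from h import *
for n in("scene","wrist","top"):
    im=capture(n); cv2.imwrite(f"pics/{n}7.png",im[:,:,::-1])
go((446.5,362,152),(459,207,152))
b=cv2.imread("pics/scene7.png")[180:330,140:310]; cv2.imwrite("pics/z7.png",cv2.resize(np.clip(b*1.5,0,255).astype(np.uint8),None,fx=4,fy=4,interpolation=cv2.INTER_CUBIC))
E
```

```text
t: 12.35
tcp_pos: [489.5, -191.4, 158.9]
tcp_rot: [0.006, -0.161, 0.987, -0.003]
contact_force: [-0.5, 1.2, 0.2]
opening: 61.9
tcp [ 484.8 -190.1  152.2] yaxis [-0.316  0.949  0.   ] z [ 0.  0. -1.] jaw deg 108.4 open 61.8 F [0.1 0.1 0.5] q [-0.06  0.24 -0.29 -0.   -1.04 -1.19]
(446.5, 362, 152) -> [-1.382e+02  5.359e+02  4.000e-01]
(459, 207, 152) -> [-101.   384.9    0.4]
```

View pics/z7.png

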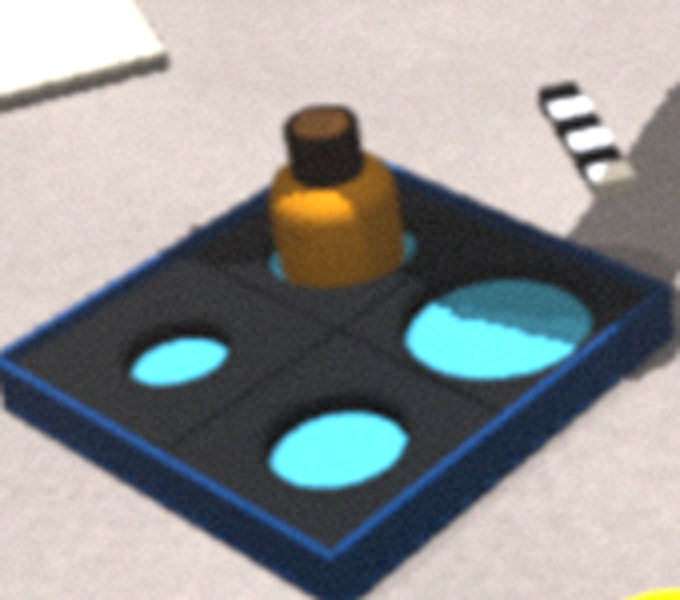

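View pics/wrist7.png

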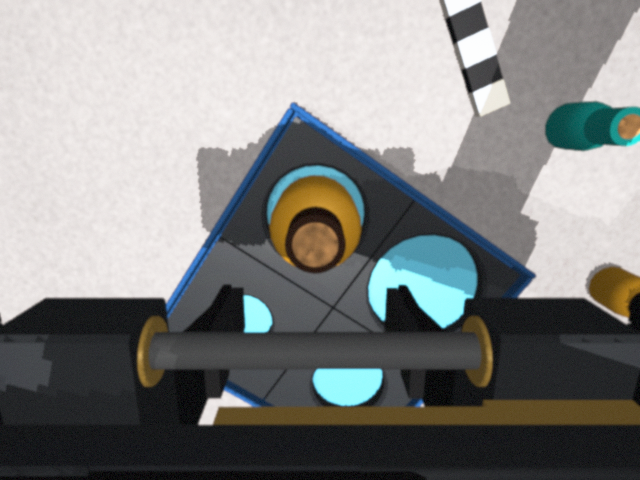

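```bash
cat >> h.py <<'E'
def cork(im,seed,vmin=80,rad=16):
    hsv=cv2.cvtColor(im,cv2.COLOR_RGB2HSV); m=((hsv[...,0]<25)&(hsv[...,1]>60)&(hsv[...,1]<175)&(hsv[...,2]>vmin)).astype(np.uint8)
    k=np.zeros_like(m); cv2.circle(k,tuple(int(v) for v in seed),rad,1,-1); m*=k
    _,l,st,ce=cv2.connectedComponentsWithStats(m); i=1+np.argmax(st[1:,4]); return ce[i],st[i]
E
python3 - <<'E'
from h import *
im=cv2.imread("pics/top7.png")[:,:,::-1].copy()
p=proj("top",np.array([485,-190.3,105])); print(p)
cv2.imwrite("pics/z8.png",cv2.resize(im[120:280,330:510,::-1],None,fx=4,fy=4,interpolation=cv2.INTER_CUBIC)[:600])
c,s=cork(im,p); print(c,s,onz("top",c,105))
im=cv2.imread("pics/wrist7.png")[:,:,::-1].copy(); c,s=cork(im,(315,243),70,25); print(c,s,onz("wrist",c,105))
E
```

```text
[449.72195217 217.61071067]
[456.2 216.9] [455 214   3   7  10] [ 486.65437791 -202.46330936  105.        ]
[314.86959031 244.2423543 ] [ 291  222   48   46 1733] [ 480.51107391 -191.39187269  105.        ]
```

View pics/z8.png

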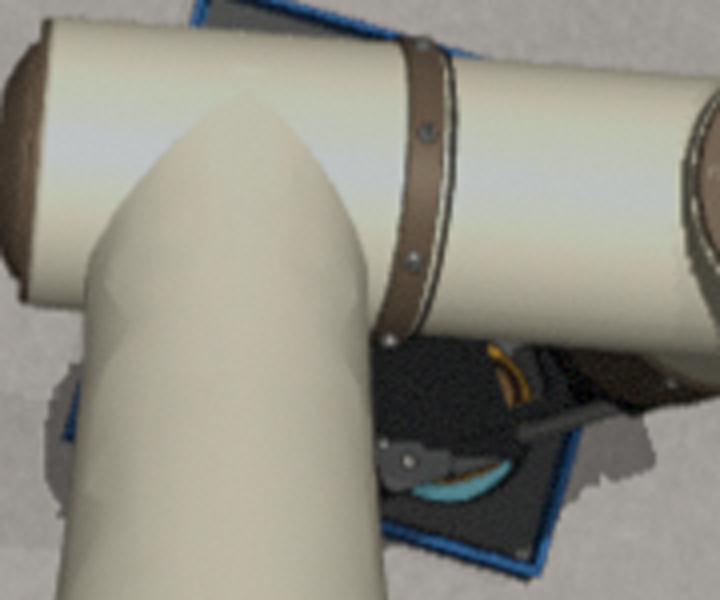

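```bash
python3 -m jog '[{"delta_pos":[-11,42,0],"spin":0,"claw":56},{"delta_pos":[-23,86,0],"spin":0,"claw":56},{"delta_pos":[-35,132,0],"spin":0,"claw":56},{"delta_pos":[-47,178,0],"spin":0,"claw":56},{"delta_pos":[-59,224,0],"spin":0,"claw":56},{"delta_pos":[-71,270,0],"spin":0,"claw":56},{"delta_pos":[-83,316,0],"spin":0,"claw":56},{"delta_pos":[-95,362,0],"spin":0,"claw":56},{"delta_pos":[-101,385,0],"spin":0,"claw":56},{"delta_pos":[-101,385,0],"spin":0,"claw":56}]'
python3 -m jog '[{"delta_pos":[0,0,15],"spin":0,"claw":56},{"delta_pos":[0,0,30],"spin":0,"claw":56},{"delta_pos":[0,0,30],"spin":0,"claw":56}]'
python3 - <<'E'
from h import *
for n in("wrist","top"):
    im=capture(n); cv2.imwrite(f"pics/{n}9.png",im[:,:,::-1])
    if n=="wrist":
        p=proj(n,np.array([459,207,84])); c,s=cork(im,p,70,25); print(p,c,s,onz(n,c,84))
    else:
        p=proj(n,np.array([485,-190.3,105])); c,s=cork(im,p); print(p,c,s,onz(n,c,105))
        cv2.imwrite("pics/z9.png",cv2.resize(im[120:280,330:510,::-1],None,fx=4,fy=4,interpolation=cv2.INTER_CUBIC)[:600])
go((459,207,20.5))
E
```

```text
t: 13.5
tcp_pos: [458.4, 209.2, 150.5]
tcp_rot: [-0.001, -0.162, 0.987, -0.001]
contact_force: [-0.0, -0.6, 0.2]
opening: 55.9
t: 13.8
tcp_pos: [457.1, 204.6, 119.1]
tcp_rot: [-0.003, -0.16, 0.987, -0.002]
contact_force: [-0.2, -0.6, -0.2]
opening: 56.0
[317.07934479 258.2906203 ] [315.73366013 260.72630719] [ 296  242   40   39 1224] [460.77796123 206.71005243  84.        ]
[449.72195217 217.61071067] [448.27072758 218.1607445 ] [433 204  30  30 591] [ 483.88581207 -187.57668118  105.        ]
tcp [459.  205.8 121.5] yaxis [-0.316  0.949 -0.001] z [-0.001 -0.002 -1.   ] jaw deg 108.4 open 56.2 F [0.2 0.2 0.7] q [ 0.75  0.24 -0.38  0.   -0.96 -1.99]
(459, 207, 20.5) -> [ -0.6   1.2 101. ]
```

View pics/z9.png

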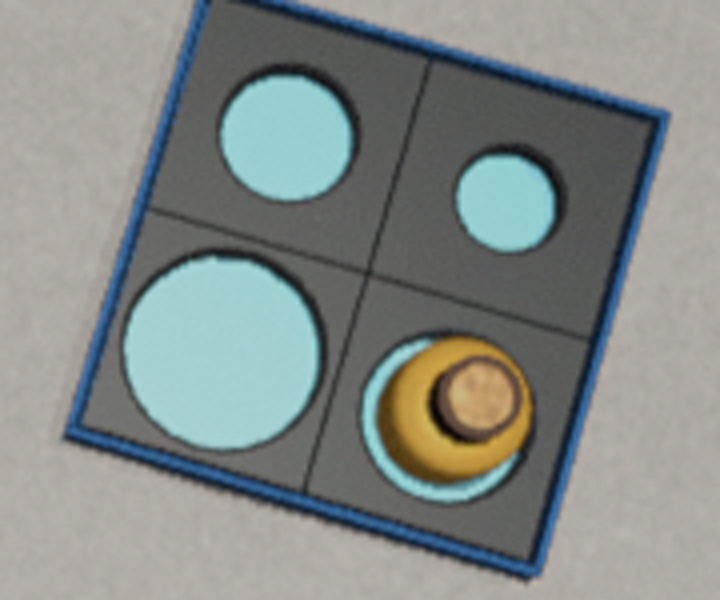

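View pics/wrist9.png

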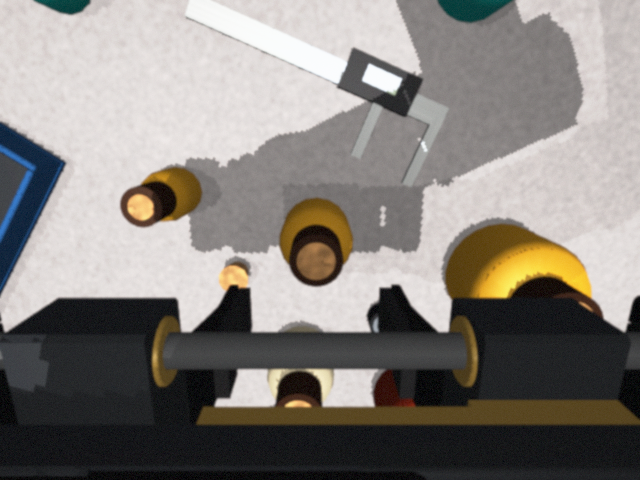

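```bash
python3 -m jog '[{"delta_pos":[-0.5,1,30],"spin":0,"claw":56},{"delta_pos":[-0.5,1,55],"spin":0,"claw":56},{"delta_pos":[-0.5,1,70],"spin":0,"claw":56},{"delta_pos":[-0.5,1,80],"spin":0,"claw":56},{"delta_pos":[-0.5,1,90],"spin":0,"claw":56},{"delta_pos":[-0.5,1,97],"spin":0,"claw":56},{"delta_pos":[-0.5,1,101],"spin":0,"claw":56},{"delta_pos":[-0.5,1,101],"spin":0,"claw":56}]'
python3 -m jog '[{"delta_pos":[0,0,0],"spin":0,"claw":24},{"delta_pos":[0,0,0],"spin":0,"claw":24},{"delta_pos":[0,0,0],"spin":0,"claw":24},{"delta_pos":[0,0,0],"spin":0,"claw":24},{"delta_pos":[0,0,0],"spin":0,"claw":24},{"delta_pos":[0,0,0],"spin":0,"claw":24},{"delta_pos":[0,0,0],"spin":0,"claw":24}]' 30
```

```text
t: 14.7
tcp_pos: [459.3, 207.9, 20.8]
tcp_rot: [-0.0, -0.16, 0.987, -0.0]
contact_force: [0.2, 0.1, 0.5]
opening: 56.0
t: 15.4
tcp_pos: [459.5, 208.1, 21.2]
tcp_rot: [0.0, -0.16, 0.987, 0.0]
contact_force: [-0.3, -0.3, 1.7]
opening: 33.6
```

```bash
python3 -m jog '[{"delta_pos":[0,0,-5],"spin":0,"claw":24},{"delta_pos":[0,0,-15],"spin":0,"claw":24},{"delta_pos":[0,0,-40],"spin":0,"claw":24},{"delta_pos":[0,0,-75],"spin":0,"claw":24},{"delta_pos":[0,0,-110],"spin":0,"claw":24},{"delta_pos":[0,0,-135],"spin":0,"claw":24},{"delta_pos":[0,0,-150],"spin":0,"claw":24},{"delta_pos":[0,0,-150],"spin":0,"claw":24},{"delta_pos":[0,0,-150],"spin":0,"claw":24}]'
python3 -c "
from h import *
go((629.5,-108.5,171))"
```

```text
t: 16.3
tcp_pos: [458.7, 207.8, 170.7]
tcp_rot: [-0.0, -0.16, 0.987, 0.0]
contact_force: [0.0, 1.0, -1.6]
opening: 33.2
tcp [458.7 207.8 170.7] yaxis [-0.316  0.949  0.001] z [-0.001  0.    -1.   ] jaw deg 108.4 open 33.2 F [ 0.   1.  -1.6] q [ 0.75  0.19 -0.3  -0.   -1.08 -2.  ]
(629.5, -108.5, 171) -> [ -62.2 -354.    -0.6]
```

```bash
python3 -m jog '[{"delta_pos":[-3,-20,0],"spin":0,"claw":24},{"delta_pos":[-10,-60,0],"spin":0,"claw":24},{"delta_pos":[-18,-105,0],"spin":0,"claw":24},{"delta_pos":[-26,-150,0],"spin":0,"claw":24},{"delta_pos":[-34,-195,0],"spin":0,"claw":24},{"delta_pos":[-42,-240,0],"spin":0,"claw":24},{"delta_pos":[-50,-285,0],"spin":0,"claw":24},{"delta_pos":[-58,-330,0],"spin":0,"claw":24},{"delta_pos":[-62,-354,0],"spin":0,"claw":24},{"delta_pos":[-62,-354,0],"spin":0,"claw":24}]'
python3 -m jog '[{"delta_pos":[0,0,20],"spin":0,"claw":24},{"delta_pos":[0,0,50],"spin":0,"claw":24},{"delta_pos":[0,0,80],"spin":0,"claw":24},{"delta_pos":[0,0,100],"spin":0,"claw":24},{"delta_pos":[0,0,110],"spin":0,"claw":24},{"delta_pos":[0,0,110],"spin":0,"claw":24}]'
python3 - <<'E'
from h import *
for n in("scene","wrist"):
    im=capture(n); cv2.imwrite(f"pics/{n}10.png",im[:,:,::-1])
go((629.5,-108.5,33.7))
b=cv2.imread("pics/scene10.png")[180:330,140:310]; cv2.imwrite("pics/z10.png",cv2.resize(np.clip(b*1.5,0,255).astype(np.uint8),None,fx=4,fy=4,interpolation=cv2.INTER_CUBIC))
a=np.linspace(0,6.283,181)
q=np.array([proj("scene",np.array([629.5+27*np.cos(t),-108.5+27*np.sin(t),40])) for t in a]); print(q.min(0),q.max(0))
E
```

```text
t: 17.3
tcp_pos: [629.9, -111.3, 167.7]
tcp_rot: [-0.002, -0.158, 0.987, 0.0]
contact_force: [0.0, 0.2, -2.8]
opening: 33.6
t: 17.9
tcp_pos: [628.3, -107.7, 58.6]
tcp_rot: [-0.003, -0.16, 0.987, 0.0]
contact_force: [-0.1, -0.0, -2.0]
opening: 33.3
tcp [ 630.6 -108.    61.5] yaxis [-0.317  0.948 -0.001] z [ 0.001 -0.    -1.   ] jaw deg 108.5 open 33.2 F [ 0.1 -0.4 -1.5] q [ 0.08  0.51 -0.11  0.   -0.94 -1.33]
(629.5, -108.5, 33.7) -> [ 1.2 -0.1 27.8]
[208.49575208 274.51800454] [236.71604829 292.88054398]
```

View pics/z10.png

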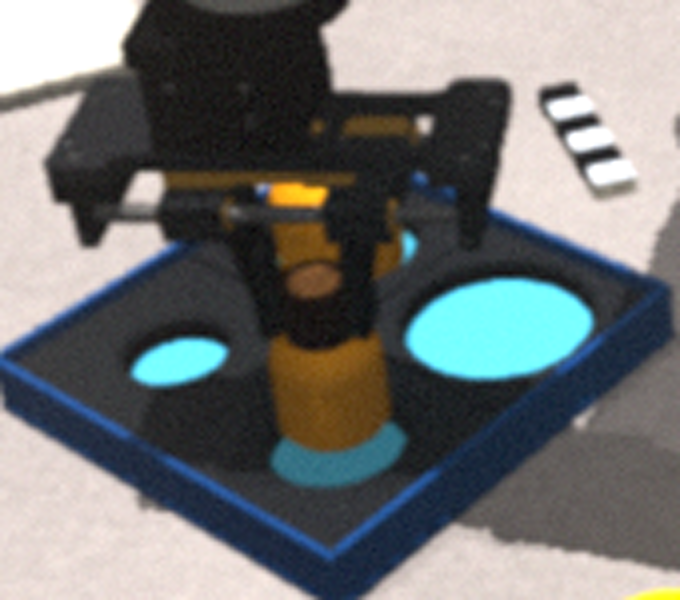

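View pics/wrist10.png

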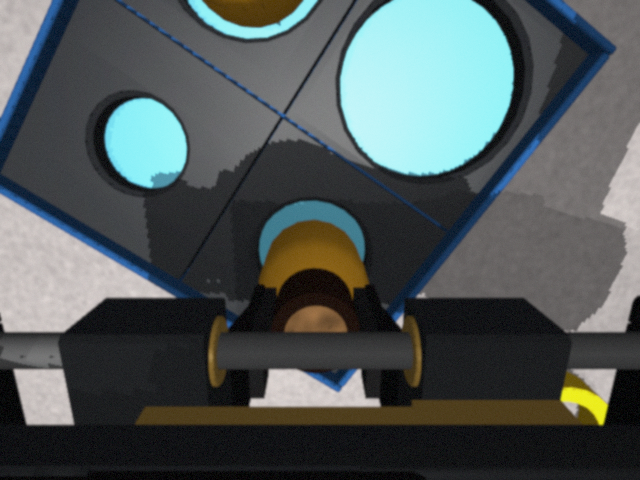

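```bash
python3 -m jog '[{"delta_pos":[0,0,8],"spin":0,"claw":24},{"delta_pos":[0,0,14],"spin":0,"claw":24},{"delta_pos":[0,0,19],"spin":0,"claw":24},{"delta_pos":[0,0,22],"spin":0,"claw":24},{"delta_pos":[0,0,24.5],"spin":0,"claw":24},{"delta_pos":[0,0,24.5],"spin":0,"claw":24}]'
python3 -m jog '[{"delta_pos":[0,0,0.5],"spin":0,"claw":24},{"delta_pos":[0,0,1],"spin":0,"claw":24},{"delta_pos":[0,0,1.5],"spin":0,"claw":24},{"delta_pos":[0,0,2],"spin":0,"claw":24},{"delta_pos":[0,0,2],"spin":0,"claw":24}]'
```

```text
t: 18.6
tcp_pos: [629.9, -108.3, 36.0]
tcp_rot: [-0.0, -0.16, 0.987, 0.0]
contact_force: [-0.0, 0.2, -1.5]
opening: 33.3
t: 19.1
tcp_pos: [630.1, -108.2, 34.4]
tcp_rot: [-0.0, -0.16, 0.987, 0.0]
contact_force: [-0.1, -0.3, -1.8]
opening: 33.2
```

```bash
python3 -m jog '[{"delta_pos":[0,0,0.3],"spin":0,"claw":24},{"delta_pos":[0,0,0.6],"spin":0,"claw":24},{"delta_pos":[0,0,1],"spin":0,"claw":24},{"delta_pos":[0,0,1],"spin":0,"claw":24}]'
```

```text
t: 19.5
tcp_pos: [630.5, -108.3, 34.2]
tcp_rot: [0.0, -0.16, 0.987, -0.0]
contact_force: [0.0, 0.0, 2.9]
opening: 33.6
```

```bash
python3 -m jog '[{"delta_pos":[0,0,0],"spin":0,"claw":42},{"delta_pos":[0,0,0],"spin":0,"claw":54},{"delta_pos":[0,0,0],"spin":0,"claw":54},{"delta_pos":[0,0,0],"spin":0,"claw":54},{"delta_pos":[0,0,-10],"spin":0,"claw":54},{"delta_pos":[0,0,-30],"spin":0,"claw":54},{"delta_pos":[0,0,-70],"spin":0,"claw":54},{"delta_pos":[0,0,-110],"spin":0,"claw":54},{"delta_pos":[0,0,-120],"spin":0,"claw":54},{"delta_pos":[0,0,-120],"spin":0,"claw":54}]'
python3 - <<'E'
from h import *
go((463,93.5,153))
im=capture("scene"); b=im[180:330,140:310,::-1]; cv2.imwrite("pics/z11.png",cv2.resize(np.clip(b*1.5,0,255).astype(np.uint8),None,fx=4,fy=4,interpolation=cv2.INTER_CUBIC))
E
```

```text
t: 20.5
tcp_pos: [631.6, -108.2, 156.8]
tcp_rot: [0.003, -0.16, 0.987, -0.0]
contact_force: [-0.5, -0.5, 0.2]
opening: 54.3
tcp [ 631.6 -108.2  156.8] yaxis [-0.316  0.949 -0.002] z [ 0.006  0.    -1.   ] jaw deg 108.4 open 54.3 F [-0.5 -0.5  0.2] q [ 0.08  0.43  0.    0.   -1.14 -1.33]
(463, 93.5, 153) -> [ 96.2 244.7   2.8]
```

View pics/z11.png

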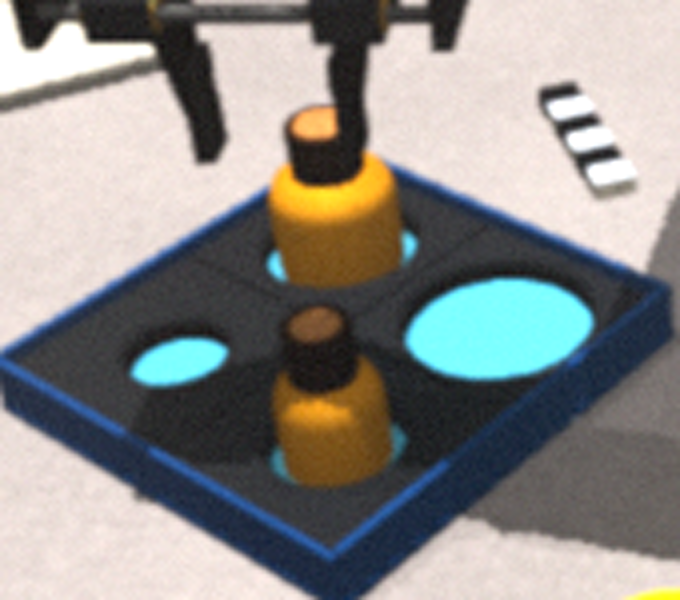

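```bash
python3 -m jog '[{"delta_pos":[10,25,0],"spin":0,"claw":48},{"delta_pos":[25,66,0],"spin":0,"claw":48},{"delta_pos":[41,107,0],"spin":0,"claw":48},{"delta_pos":[57,148,0],"spin":0,"claw":48},{"delta_pos":[73,189,0],"spin":0,"claw":48},{"delta_pos":[88,228,0],"spin":0,"claw":48},{"delta_pos":[94,244,20],"spin":0,"claw":48},{"delta_pos":[94,244,40],"spin":0,"claw":48},{"delta_pos":[94,244,40],"spin":0,"claw":48}]'
python3 - <<'E'
from h import *
im=capture("wrist"); cv2.imwrite("pics/w12.png",im[:,:,::-1])
p=proj("wrist",np.array([463.5,93.5,74])); c,s=cork(im,p,60,20); print(p,c,s,onz("wrist",c,74))
go((463.5,93.5,10.5))
im=capture("top"); cv2.imwrite("pics/z12.png",cv2.resize(im[120:280,330:510,::-1],None,fx=4,fy=4,interpolation=cv2.INTER_CUBIC)[:600])
E
```

```text
t: 21.45
tcp_pos: [460.2, 92.6, 109.9]
tcp_rot: [-0.004, -0.161, 0.987, -0.001]
contact_force: [0.6, -0.0, 0.1]
opening: 47.9
[315.06445654 258.41929324] [312.87135506 261.26243568] [299 248  28  27 583] [465.70875815  92.79027151  74.        ]
tcp [462.   92.7 111.5] yaxis [-0.317  0.949 -0.001] z [-0.005 -0.003 -1.   ] jaw deg 108.5 open 48.5 F [ 0.1 -0.1  0.2] q [ 0.54  0.2  -0.46 -0.   -0.92 -1.79]
(463.5, 93.5, 10.5) -> [ -2.3   0.3 101. ]
```

View pics/w12.png

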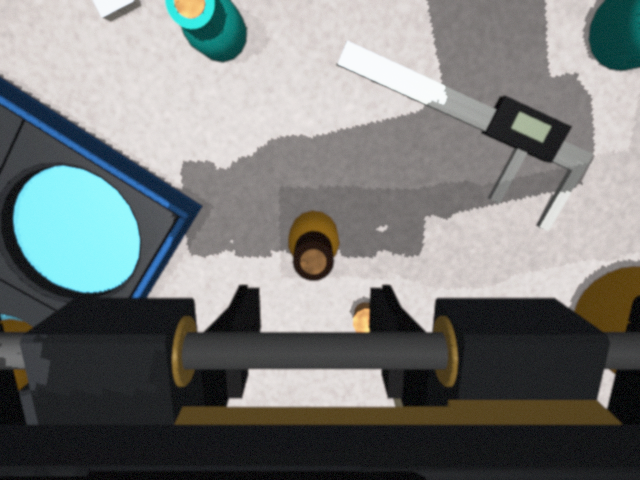

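View pics/z12.png

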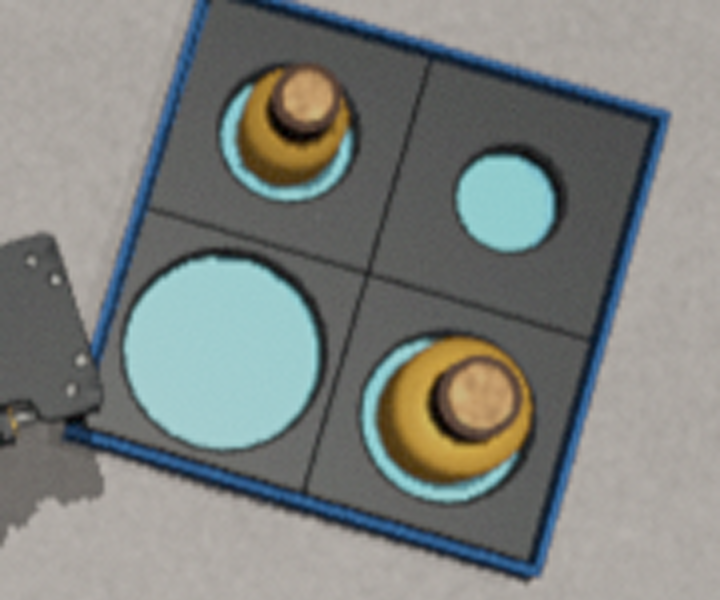

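```bash
python3 -m jog '[{"delta_pos":[-1,0,30],"spin":0,"claw":48},{"delta_pos":[-1.5,0,55],"spin":0,"claw":48},{"delta_pos":[-1.5,0,70],"spin":0,"claw":48},{"delta_pos":[-1.5,0,82],"spin":0,"claw":48},{"delta_pos":[-1.5,0,92],"spin":0,"claw":48},{"delta_pos":[-1.5,0,98],"spin":0,"claw":48},{"delta_pos":[-1.5,0,102],"spin":0,"claw":48},{"delta_pos":[-1.5,0,102],"spin":0,"claw":48}]'
python3 -m jog '[{"delta_pos":[0,0,0],"spin":0,"claw":18},{"delta_pos":[0,0,0],"spin":0,"claw":18},{"delta_pos":[0,0,0],"spin":0,"claw":18},{"delta_pos":[0,0,0],"spin":0,"claw":18},{"delta_pos":[0,0,0],"spin":0,"claw":18},{"delta_pos":[0,0,0],"spin":0,"claw":18},{"delta_pos":[0,0,0],"spin":0,"claw":18}]' 20
```

```text
t: 22.35
tcp_pos: [465.3, 93.9, 11.4]
tcp_rot: [-0.0, -0.16, 0.987, -0.0]
contact_force: [-0.4, 1.4, 0.6]
opening: 47.9
t: 23.05
tcp_pos: [465.4, 94.1, 11.7]
tcp_rot: [0.0, -0.16, 0.987, 0.0]
contact_force: [-0.8, 0.1, 2.1]
opening: 25.5
```

```bash
python3 -m jog '[{"delta_pos":[0,0,-5],"spin":0,"claw":18},{"delta_pos":[0,0,-15],"spin":0,"claw":18},{"delta_pos":[0,0,-40],"spin":0,"claw":18},{"delta_pos":[0,0,-75],"spin":0,"claw":18},{"delta_pos":[0,0,-110],"spin":0,"claw":18},{"delta_pos":[0,0,-140],"spin":0,"claw":18},{"delta_pos":[0,0,-160],"spin":0,"claw":18},{"delta_pos":[0,0,-160],"spin":0,"claw":18},{"delta_pos":[0,0,-160],"spin":0,"claw":18}]'
python3 -c "
from h import *
go((598,-220.5,171))"
```

```text
t: 23.95
tcp_pos: [464.6, 93.9, 171.5]
tcp_rot: [0.0, -0.16, 0.987, 0.0]
contact_force: [0.1, 0.0, -1.2]
opening: 25.6
tcp [464.6  93.9 171.5] yaxis [-0.316  0.949  0.001] z [-0.     0.001 -1.   ] jaw deg 108.4 open 25.6 F [ 0.1  0.  -1.2] q [ 0.54  0.14 -0.37 -0.   -1.07 -1.79]
(598, -220.5, 171) -> [-2.720e+01 -3.405e+02  2.000e-01]
```

```bash
python3 -m jog '[{"delta_pos":[-2,-20,0],"spin":0,"claw":18},{"delta_pos":[-5,-60,0],"spin":0,"claw":18},{"delta_pos":[-9,-105,0],"spin":0,"claw":18},{"delta_pos":[-12,-150,0],"spin":0,"claw":18},{"delta_pos":[-16,-195,0],"spin":0,"claw":18},{"delta_pos":[-20,-240,0],"spin":0,"claw":18},{"delta_pos":[-23,-285,0],"spin":0,"claw":18},{"delta_pos":[-26,-325,0],"spin":0,"claw":18},{"delta_pos":[-27,-340,0],"spin":0,"claw":18},{"delta_pos":[-27,-340,0],"spin":0,"claw":18}]'
python3 -m jog '[{"delta_pos":[0,0,20],"spin":0,"claw":18},{"delta_pos":[0,0,50],"spin":0,"claw":18},{"delta_pos":[0,0,80],"spin":0,"claw":18},{"delta_pos":[0,0,105],"spin":0,"claw":18},{"delta_pos":[0,0,120],"spin":0,"claw":18},{"delta_pos":[0,0,120],"spin":0,"claw":18},{"delta_pos":[0,0,120],"spin":0,"claw":18}]'
python3 - <<'E'
from h import *
for n in("scene","wrist"):
    im=capture(n); cv2.imwrite(f"pics/{n}13.png",im[:,:,::-1])
go((598,-220.5,24.2))
b=cv2.imread("pics/scene13.png")[180:330,140:310]; cv2.imwrite("pics/z13.png",cv2.resize(np.clip(b*1.5,0,255).astype(np.uint8),None,fx=4,fy=4,interpolation=cv2.INTER_CUBIC))
E
```

```text
t: 24.95
tcp_pos: [597.5, -221.6, 168.6]
tcp_rot: [-0.002, -0.159, 0.987, 0.001]
contact_force: [0.2, 0.6, -2.2]
opening: 25.4
t: 25.65
tcp_pos: [598.1, -219.1, 51.6]
tcp_rot: [-0.0, -0.161, 0.987, 0.0]
contact_force: [0.3, 0.2, -0.2]
opening: 25.4
tcp [ 599.1 -219.6   52.8] yaxis [-0.317  0.948 -0.001] z [ 0.002 -0.    -1.   ] jaw deg 108.5 open 25.4 F [ 0.9 -1.1 -1.4] q [-0.1   0.52 -0.13  0.   -0.92 -1.15]
(598, -220.5, 24.2) -> [ 1.4 -0.5 28.6]
```

View pics/z13.png

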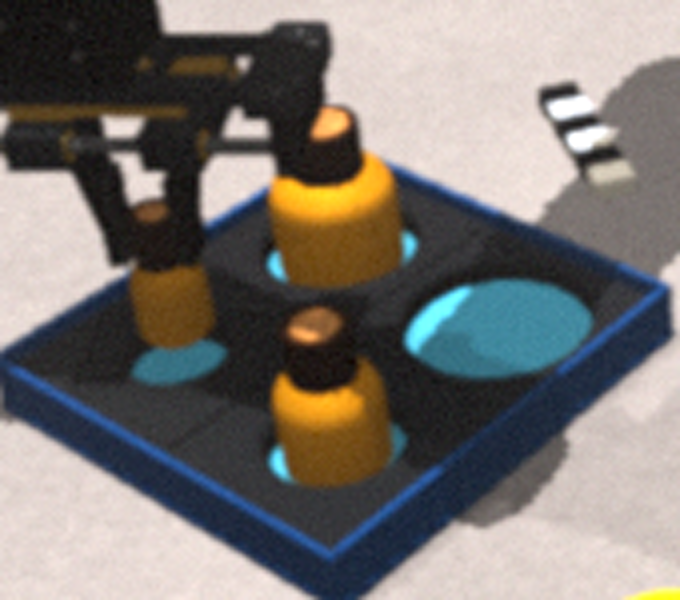

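View pics/wrist13.png

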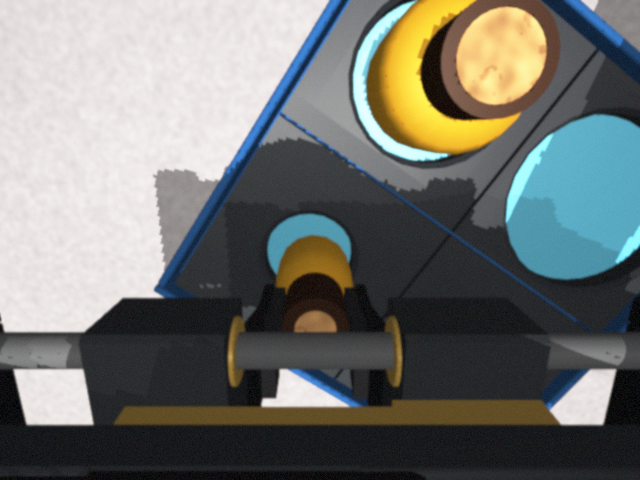

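Run:
```python
from h import *
a=np.linspace(0,6.283,181)
def circ(n,x,y,z,r): 
    q=np.array([proj(n,np.array([x+r*np.cos(t),y+r*np.sin(t),z])) for t in a]); return q.min(0).round(1),q.max(0).round(1)
x,y=598.5,-220
print('scene floor',circ("scene",x,y,13,26.5),'rim26',circ("scene",x,y,26,26.5),'jar bottom',circ("scene",x,y,41.5,19))
print('wrist floor',circ("wrist",x,y,13,26.5),'rim26',circ("wrist",x,y,26,26.5),'jar bot',circ("wrist",x,y,41.5,19))
im=cv2.imread("pics/scene13.png")[:,:,::-1].copy()
for q,s in blobs(im,(80,60,60),(105,255,255),60): print(q.round(1),s.tolist())
im=cv2.imread("pics/wrist13.png")[:,:,::-1].copy()
for q,s in blobs(im,(85,60,60),(105,200,255),600): print(q.round(1),s.tolist())
hsv=cv2.cvtColor(cv2.imread("pics/scene13.png"),cv2.COLOR_BGR2HSV); m=(hsv[...,0]>10)&(hsv[...,0]<25)&(hsv[...,1]>150)&(hsv[...,2]>50)
print([ (r,np.where(m[r,165:205])[0][[0,-1]]+165) for r in range(252,268,2) if m[r,165:205].any()])
hsv=cv2.cvtColor(cv2.imread("pics/wrist13.png"),cv2.COLOR_BGR2HSV); m=(hsv[...,0]>10)&(hsv[...,0]<28)&(hsv[...,1]>120)&(hsv[...,2]>60)
print([ (r,np.where(m[r,265:365])[0][[0,-1]]+265) for r in range(240,290,8) if m[r,265:365].any()])
```

```text
scene floor (array([172.3, 264.4]), array([198.3, 280.6])) rim26 (array([171.1, 259.6]), array([197.3, 275.7])) jar bottom (array([173.3, 255.9]), array([192.3, 267.4]))
wrist floor (array([272.3, 211.7]), array([356.6, 292.2])) rim26 (array([270.1, 216.3]), array([358.8, 300.5])) jar bot (array([280.5, 235.7]), array([348.3, 299.7]))
[443.8 219. ] [432, 211, 23, 20, 237]
[321.9 221.7] [315, 216, 14, 13, 118]
[264.2 261.7] [241, 250, 47, 24, 888]
[184.  270.4] [173, 265, 23, 11, 163]
[383.8  77.1] [352, 0, 98, 162, 1324]
[577.3 199.1] [504, 113, 136, 168, 18458]
[304.2 234.8] [266, 213, 86, 62, 2249]
[(252, array([173, 191])), (254, array([173, 191])), (256, array([174, 192])), (258, array([174, 192])), (260, array([175, 192])), (262, array([175, 191])), (264, array([176, 188]))]
[(240, array([298, 329])), (248, array([288, 339])), (256, array([284, 344])), (264, array([281, 348])), (272, array([279, 351])), (280, array([276, 352])), (288, array([284, 345]))]
```

```bash
python3 -m jog '[{"delta_pos":[0.5,-1,8],"spin":0,"claw":18},{"delta_pos":[0.5,-1,14],"spin":0,"claw":18},{"delta_pos":[0.5,-1,19],"spin":0,"claw":18},{"delta_pos":[0.5,-1,22],"spin":0,"claw":18},{"delta_pos":[0.5,-1,24.5],"spin":0,"claw":18},{"delta_pos":[0.5,-1,24.5],"spin":0,"claw":18}]'
python3 -m jog '[{"delta_pos":[0,0,0.5],"spin":0,"claw":18},{"delta_pos":[0,0,1],"spin":0,"claw":18},{"delta_pos":[0,0,1.5],"spin":0,"claw":18},{"delta_pos":[0,0,2],"spin":0,"claw":18},{"delta_pos":[0,0,2],"spin":0,"claw":18}]'
python3 -m jog '[{"delta_pos":[0,0,0.3],"spin":0,"claw":18},{"delta_pos":[0,0,0.6],"spin":0,"claw":18},{"delta_pos":[0,0,1],"spin":0,"claw":18},{"delta_pos":[0,0,1],"spin":0,"claw":18}]'
```

```text
t: 26.35
tcp_pos: [597.9, -221.1, 26.5]
tcp_rot: [-0.0, -0.16, 0.987, 0.0]
contact_force: [0.1, -0.5, -1.4]
opening: 25.4
t: 26.85
tcp_pos: [598.1, -221.1, 24.9]
tcp_rot: [-0.0, -0.16, 0.987, 0.0]
contact_force: [-1.4, -0.4, -1.1]
opening: 25.4
t: 27.25
tcp_pos: [598.5, -221.3, 24.8]
tcp_rot: [0.0, -0.16, 0.987, -0.0]
contact_force: [-1.4, 1.1, 4.3]
opening: 25.6
```

Force reversed to +4.3 N at the expected height, so it's seated. Releasing and rising, then over to the giant.

```bash
python3 -m jog '[{"delta_pos":[0,0,0],"spin":0,"claw":36},{"delta_pos":[0,0,0],"spin":0,"claw":46},{"delta_pos":[0,0,0],"spin":0,"claw":46},{"delta_pos":[0,0,0],"spin":0,"claw":46},{"delta_pos":[0,0,-10],"spin":0,"claw":46},{"delta_pos":[0,0,-30],"spin":0,"claw":46},{"delta_pos":[0,0,-70],"spin":0,"claw":46},{"delta_pos":[0,0,-110],"spin":0,"claw":46},{"delta_pos":[0,0,-140],"spin":0,"claw":46},{"delta_pos":[0,0,-140],"spin":0,"claw":46}]'
python3 - <<'E'
from h import *
im=capture("wrist"); cv2.imwrite("pics/w14.png",im[:,:,::-1])
go((520,80,164),(447,362,150))
E
```

```text
t: 28.25
tcp_pos: [601.5, -222.2, 170.9]
tcp_rot: [0.006, -0.161, 0.987, -0.003]
contact_force: [0.6, -0.9, 0.8]
opening: 45.8
tcp [ 599.8 -221.5  167.7] yaxis [-0.316  0.949 -0.003] z [ 0.007 -0.001 -1.   ] jaw deg 108.4 open 46.0 F [-0.3  0.5  0. ] q [-0.1   0.42  0.01  0.   -1.16 -1.15]
(520, 80, 164) -> [-19.7 311.2   2.8]
(447, 362, 150) -> [-39.6 601.9  16. ]
```

View pics/w14.png

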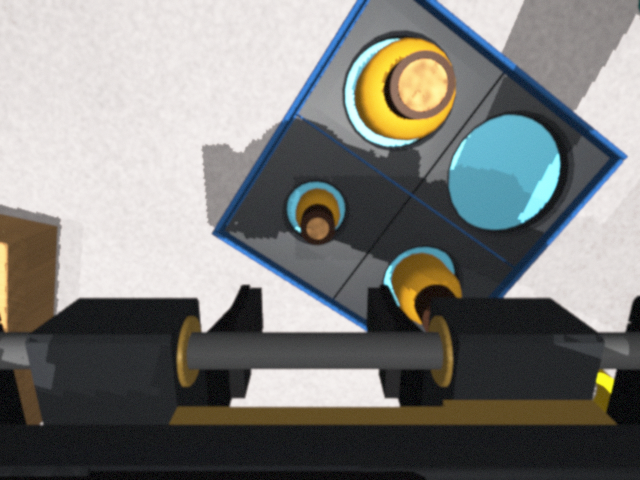

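```bash
python3 -m jog '[{"delta_pos":[-2,30,0],"spin":0,"claw":70},{"delta_pos":[-5,77,0],"spin":0,"claw":70},{"delta_pos":[-8,124,0],"spin":0,"claw":70},{"delta_pos":[-12,171,0],"spin":0,"claw":70},{"delta_pos":[-15,218,0],"spin":0,"claw":70},{"delta_pos":[-18,265,0],"spin":0,"claw":70},{"delta_pos":[-21,312,0],"spin":0,"claw":70},{"delta_pos":[-24,359,0],"spin":0,"claw":70},{"delta_pos":[-28,406,0],"spin":0,"claw":70},{"delta_pos":[-31,453,0],"spin":0,"claw":70}]'
python3 -c "
from h import *
go((447,362,140))"
```

```text
t: 29.3
tcp_pos: [482.8, 219.7, 163.1]
tcp_rot: [-0.001, -0.16, 0.987, -0.0]
contact_force: [1.8, -0.7, 0.5]
opening: 69.7
tcp [482.8 219.7 163.1] yaxis [-0.316  0.949 -0.001] z [-0.002 -0.001 -1.   ] jaw deg 108.4 open 69.7 F [ 1.8 -0.7  0.5] q [ 0.73  0.24 -0.25 -0.   -1.08 -1.98]
(447, 362, 140) -> [-11.  146.3  23. ]
```

```bash
python3 -m jog '[{"delta_pos":[-3,45,0],"spin":0,"claw":70},{"delta_pos":[-6,90,5],"spin":0,"claw":70},{"delta_pos":[-9,128,10],"spin":0,"claw":70},{"delta_pos":[-10,147.5,20],"spin":0,"claw":70},{"delta_pos":[-10,147.5,20],"spin":0,"claw":70},{"delta_pos":[-10,147.5,20],"spin":0,"claw":70}]'
python3 - <<'E'
from h import *
im=capture("wrist"); cv2.imwrite("pics/w15.png",im[:,:,::-1])
p=proj("wrist",np.array([447,362,100])); c,s=cork(im,p,60,30); print(p,c,s,onz("wrist",c,100))
go((447,362,37))
im=capture("top"); cv2.imwrite("pics/t15.png",im[:,:,::-1]); cv2.imwrite("pics/z15.png",cv2.resize(im[120:280,330:510,::-1],None,fx=4,fy=4,interpolation=cv2.INTER_CUBIC)[:600])
E
```

```text
t: 29.9
tcp_pos: [446.6, 360.5, 142.8]
tcp_rot: [-0.001, -0.16, 0.987, -0.001]
contact_force: [-0.7, -0.7, 0.6]
opening: 69.9
[317.34028054 253.45579885] [315.2489083  253.43668122] [ 287  226   58   56 2519] [447.40944346 360.72908632 100.        ]
tcp [447.1 360.3 143.4] yaxis [-0.316  0.949 -0.001] z [-0.001 -0.001 -1.   ] jaw deg 108.4 open 69.8 F [-0.5 -0.4  1.1] q [ 0.96  0.33 -0.18  0.   -1.06 -2.21]
(447, 362, 37) -> [ -0.6   1.8 106.4]
```

View pics/w15.png

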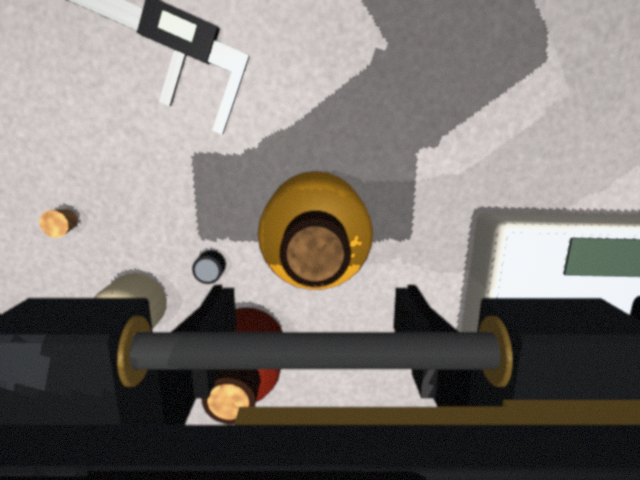

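View pics/z15.png

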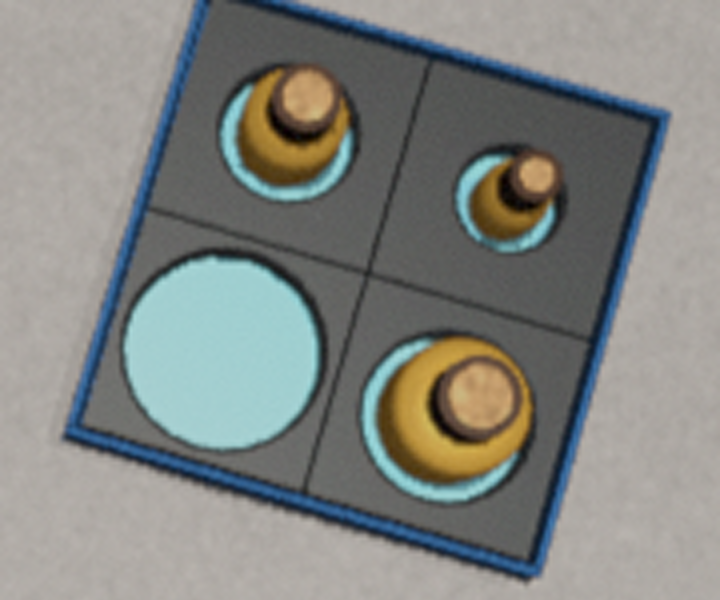

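Run:
```python
from h import *
im=cv2.imread("pics/t15.png")[:,:,::-1].copy()
for n,z,H,r,N in(('m',(307,95),84,9,(627,-108.6)),('s',(537,174),74,7,(595.4,-221.8)),('l',(481,395),92,10,(481.7,-189.9))):
    s=(330+z[0]/4,120+z[1]/4); hsv=cv2.cvtColor(im,cv2.COLOR_RGB2HSV)
    c,st=cork(im,s,130,r); p=onz("top",c,13+H); print(n,s,c.round(1),st,p[:2].round(1),'offset',(p[:2]-N).round(1))
```

```text
m (406.75, 143.75) [406.5 143.7] [401 137  12  14 128] [ 628.  -108.7] offset [ 1.  -0.1]
s (464.25, 163.5) [463.9 163.2] [460 159   9   9  62] [ 594.5 -221.4] offset [-0.9  0.4]
l (450.25, 218.75) [449.7 218.6] [442 211  16  16 212] [ 483.1 -190.2] offset [ 1.4 -0.3]
```

```bash
python3 -m jog '[{"delta_pos":[0,0.5,30],"spin":0,"claw":70},{"delta_pos":[0,1,55],"spin":0,"claw":70},{"delta_pos":[0,1,70],"spin":0,"claw":70},{"delta_pos":[0,1,82],"spin":0,"claw":70},{"delta_pos":[0,1,92],"spin":0,"claw":70},{"delta_pos":[0,1,101],"spin":0,"claw":70},{"delta_pos":[0,1,107],"spin":0,"claw":70},{"delta_pos":[0,1,107],"spin":0,"claw":70}]'
python3 -m jog '[{"delta_pos":[0,0,0],"spin":0,"claw":36},{"delta_pos":[0,0,0],"spin":0,"claw":36},{"delta_pos":[0,0,0],"spin":0,"claw":36},{"delta_pos":[0,0,0],"spin":0,"claw":36},{"delta_pos":[0,0,0],"spin":0,"claw":36},{"delta_pos":[0,0,0],"spin":0,"claw":36},{"delta_pos":[0,0,0],"spin":0,"claw":36},{"delta_pos":[0,0,0],"spin":0,"claw":36}]' 35
```

```text
t: 30.8
tcp_pos: [446.6, 362.1, 36.3]
tcp_rot: [-0.0, -0.16, 0.987, -0.0]
contact_force: [0.0, -0.4, 0.7]
opening: 69.7
t: 31.6
tcp_pos: [446.9, 362.3, 37.3]
tcp_rot: [0.0, -0.16, 0.987, -0.0]
contact_force: [0.5, -2.4, 4.5]
opening: 45.2
```

```bash
python3 -m jog '[{"delta_pos":[0,0,-4],"spin":0,"claw":36},{"delta_pos":[0,0,-12],"spin":0,"claw":36},{"delta_pos":[0,0,-30],"spin":0,"claw":36},{"delta_pos":[0,0,-60],"spin":0,"claw":36},{"delta_pos":[0,0,-90],"spin":0,"claw":36},{"delta_pos":[0,0,-115],"spin":0,"claw":36},{"delta_pos":[0,0,-130],"spin":0,"claw":36},{"delta_pos":[0,0,-130],"spin":0,"claw":36},{"delta_pos":[0,0,-130],"spin":0,"claw":36}]'
python3 - <<'E'
from h import *
go((514,-76.6,167))
im=capture("scene"); cv2.imwrite("pics/s16.png",im[:,:,::-1])
E
```

```text
t: 32.5
tcp_pos: [446.0, 362.2, 166.1]
tcp_rot: [-0.001, -0.16, 0.987, -0.0]
contact_force: [-0.4, -0.4, -4.6]
opening: 45.0
tcp [446.  362.2 166.1] yaxis [-0.316  0.949  0.   ] z [-0.002 -0.    -1.   ] jaw deg 108.4 open 45.0 F [-0.4 -0.4 -4.6] q [ 0.96  0.31 -0.15 -0.   -1.11 -2.21]
(514, -76.6, 167) -> [  74.2 -437.8   -0.9]
```

View pics/s16.png

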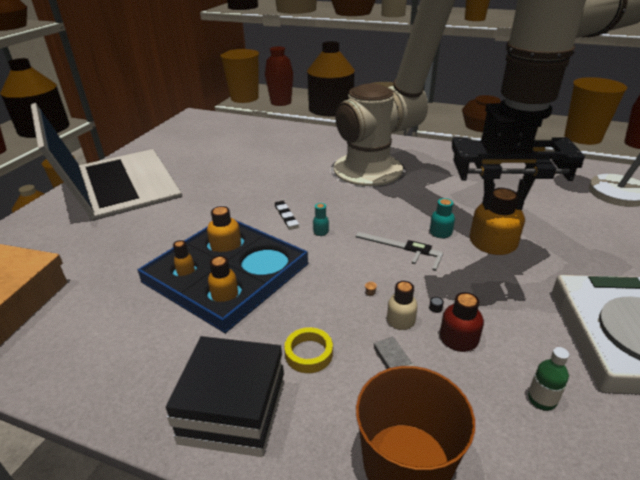

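The giant is held clear of the table, and the cream (404,305) and red (463,320) jars are where they started. Carrying it to its recess, a bit more gently.

```bash
python3 -m jog '[{"delta_pos":[3,-18,0],"spin":0,"claw":36},{"delta_pos":[9,-53,0],"spin":0,"claw":36},{"delta_pos":[16,-93,0],"spin":0,"claw":36},{"delta_pos":[23,-133,0],"spin":0,"claw":36},{"delta_pos":[30,-173,0],"spin":0,"claw":36},{"delta_pos":[36,-213,0],"spin":0,"claw":36},{"delta_pos":[43,-253,0],"spin":0,"claw":36},{"delta_pos":[50,-293,0],"spin":0,"claw":36},{"delta_pos":[57,-333,0],"spin":0,"claw":36},{"delta_pos":[64,-373,0],"spin":0,"claw":36}]'
python3 -m jog '[{"delta_pos":[6,-35,0],"spin":0,"claw":36},{"delta_pos":[9,-55,0],"spin":0,"claw":36},{"delta_pos":[10.5,-64.5,0],"spin":0,"claw":36},{"delta_pos":[10.5,-64.5,20],"spin":0,"claw":36},{"delta_pos":[10.5,-64.5,50],"spin":0,"claw":36},{"delta_pos":[10.5,-64.5,75],"spin":0,"claw":36},{"delta_pos":[10.5,-64.5,88],"spin":0,"claw":36},{"delta_pos":[10.5,-64.5,88],"spin":0,"claw":36},{"delta_pos":[10.5,-64.5,88],"spin":0,"claw":36}]'
python3 - <<'E'
from h import *
for n in("scene","wrist"):
    im=capture(n); cv2.imwrite(f"pics/{n}17.png",im[:,:,::-1])
go((514,-76.6,50))
b=cv2.imread("pics/scene17.png")[180:330,140:310]; cv2.imwrite("pics/z17.png",cv2.resize(np.clip(b*1.5,0,255).astype(np.uint8),None,fx=4,fy=4,interpolation=cv2.INTER_CUBIC))
a=np.linspace(0,6.283,181)
def circ(n,x,y,z,r): 
    q=np.array([proj(n,np.array([x+r*np.cos(t),y+r*np.sin(t),z])) for t in a]); return q.min(0).round(1),q.max(0).round(1)
x,y=514,-76.6
print('wrist floor',circ("wrist",x,y,13,50.5),'rim26',circ("wrist",x,y,26,50.5)); print('scene jar',circ("scene",x,y,42,43))
im=cv2.imread("pics/wrist17.png")[:,:,::-1].copy()
for q,s in blobs(im,(85,60,60),(105,200,255),600): print(q.round(1),s.tolist())
E
```

```text
t: 33.55
tcp_pos: [502.8, -14.0, 165.8]
tcp_rot: [-0.001, -0.16, 0.987, -0.0]
contact_force: [0.6, 0.4, -3.2]
opening: 45.5
t: 34.45
tcp_pos: [514.5, -76.1, 78.9]
tcp_rot: [-0.0, -0.161, 0.987, -0.0]
contact_force: [0.3, 0.5, -3.5]
opening: 45.5
tcp [515.4 -76.   79.9] yaxis [-0.317  0.948 -0.001] z [ 0.002  0.    -1.   ] jaw deg 108.5 open 45.7 F [ 0.5 -0.5 -4.2] q [ 0.17  0.31 -0.39  0.   -0.86 -1.41]
(514, -76.6, 50) -> [ 1.6 -0.1 29.9]
wrist floor (array([241.5, 166.4]), array([387.4, 307. ])) rim26 (array([238.1, 168.4]), array([390.8, 315.1]))
scene jar (array([243.3, 240. ]), array([284.4, 264.8]))
[523.1  21.3] [466, 0, 119, 54, 719]
[190.9 131.1] [127, 72, 97, 138, 2499]
[305.  193.3] [238, 170, 147, 71, 2666]
```

View pics/z17.png

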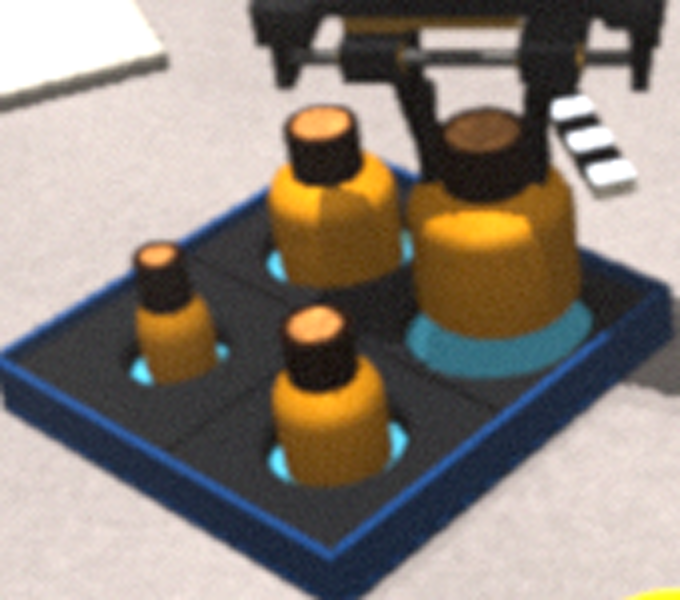

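View pics/wrist17.png

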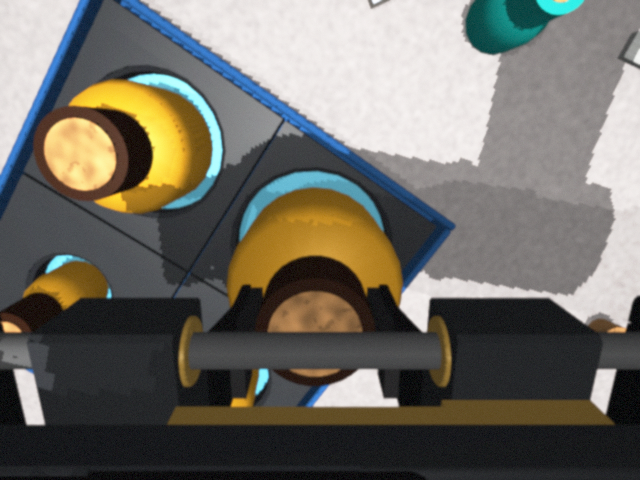

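```bash
python3 -m jog '[{"delta_pos":[0,0,8],"spin":0,"claw":36},{"delta_pos":[0,0,14],"spin":0,"claw":36},{"delta_pos":[0,0,19],"spin":0,"claw":36},{"delta_pos":[0,0,23],"spin":0,"claw":36},{"delta_pos":[0,0,26],"spin":0,"claw":36},{"delta_pos":[0,0,26],"spin":0,"claw":36}]'
python3 -m jog '[{"delta_pos":[0,0,0.5],"spin":0,"claw":36},{"delta_pos":[0,0,1],"spin":0,"claw":36},{"delta_pos":[0,0,1.5],"spin":0,"claw":36},{"delta_pos":[0,0,2],"spin":0,"claw":36},{"delta_pos":[0,0,2],"spin":0,"claw":36}]'
python3 -m jog '[{"delta_pos":[0,0,0.3],"spin":0,"claw":36},{"delta_pos":[0,0,0.6],"spin":0,"claw":36},{"delta_pos":[0,0,1],"spin":0,"claw":36},{"delta_pos":[0,0,1],"spin":0,"claw":36}]'
```

```text
t: 35.15
tcp_pos: [514.2, -76.2, 52.4]
tcp_rot: [-0.001, -0.16, 0.987, 0.0]
contact_force: [-0.6, -0.4, -2.6]
opening: 45.3
t: 35.65
tcp_pos: [514.5, -76.2, 50.9]
tcp_rot: [-0.0, -0.16, 0.987, 0.0]
contact_force: [-0.7, 0.9, -4.0]
opening: 45.2
t: 36.05
tcp_pos: [514.7, -76.2, 50.3]
tcp_rot: [0.0, -0.16, 0.987, -0.0]
contact_force: [-0.6, -1.0, -1.2]
opening: 45.4
```

Nearly touching; another 0.6 mm, then release.

```bash
python3 -m jog '[{"delta_pos":[0,0,0.3],"spin":0,"claw":36},{"delta_pos":[0,0,0.6],"spin":0,"claw":36},{"delta_pos":[0,0,0.6],"spin":0,"claw":36}]'
python3 -m jog '[{"delta_pos":[0,0,0],"spin":0,"claw":56},{"delta_pos":[0,0,0],"spin":0,"claw":66},{"delta_pos":[0,0,0],"spin":0,"claw":66},{"delta_pos":[0,0,0],"spin":0,"claw":66},{"delta_pos":[0,0,-10],"spin":0,"claw":66},{"delta_pos":[0,0,-30],"spin":0,"claw":66},{"delta_pos":[0,0,-70],"spin":0,"claw":66},{"delta_pos":[0,0,-110],"spin":0,"claw":66},{"delta_pos":[0,0,-140],"spin":0,"claw":66},{"delta_pos":[0,0,-140],"spin":0,"claw":66}]'
python3 -m jog '[{"delta_pos":[20,40,0],"spin":0,"claw":66},{"delta_pos":[40,80,0],"spin":0,"claw":66},{"delta_pos":[55,120,0],"spin":0,"claw":66},{"delta_pos":[60,165,0],"spin":0,"claw":66},{"delta_pos":[60,210,0],"spin":0,"claw":66},{"delta_pos":[60,250,0],"spin":0,"claw":66},{"delta_pos":[60,250,0],"spin":0,"claw":66},{"delta_pos":[60,250,0],"spin":0,"claw":66}]'
python3 - <<'E'
from h import *
for n in("scene","top"):
    im=capture(n); cv2.imwrite(f"pics/{n}18.png",im[:,:,::-1])
go()
cv2.imwrite("pics/z18.png",cv2.resize(im[120:280,330:510,::-1],None,fx=4,fy=4,interpolation=cv2.INTER_CUBIC)[:600])
for n,xy,H,r in(('m',(629,-109),84,9),('s',(596,-222),74,7),('l',(483,-190),92,10),('g',(514,-77),100,11)):
    N=dict(m=(627,-108.6),s=(595.4,-221.8),l=(481.7,-189.9),g=(513.3,-76.7))[n]
    c,st=cork(im,proj("top",np.array([*xy,H+13])),130,r); p=onz("top",c,13+H); print(n,c.round(1),st[2:],p[:2].round(1),'offset',(p[:2]-N).round(1))
a=cv2.imread("pics/scene0.png")[:,:,::-1].copy(); b=cv2.imread("pics/scene18.png")[:,:,::-1].copy()
for s in((404,286),(467,300)): print(cork(a,s,100,10)[0],cork(b,s,100,10)[0])
E
```

```text
t: 36.35
tcp_pos: [514.8, -76.3, 50.3]
tcp_rot: [0.0, -0.16, 0.987, -0.0]
contact_force: [-3.8, 0.1, 5.5]
opening: 45.0
t: 37.35
tcp_pos: [517.9, -76.2, 195.3]
tcp_rot: [0.006, -0.161, 0.987, -0.001]
contact_force: [1.0, 0.4, 0.5]
opening: 66.3
t: 38.15
tcp_pos: [378.0, 142.6, 189.3]
tcp_rot: [-0.0, -0.161, 0.987, -0.0]
contact_force: [-0.3, -0.3, -0.2]
opening: 66.1
tcp [378.5 141.4 189.2] yaxis [-0.316  0.949 -0.   ] z [-0. -0. -1.] jaw deg 108.4 open 66.4 F [ 1.2  0.2 -0.7] q [ 0.76 -0.01 -0.48  0.   -1.1  -2.01]
m [406.5 143.8] [ 12  13 128] [ 627.8 -108.6] offset [0.8 0. ]
s [463.9 163.2] [ 9  9 62] [ 594.5 -221.4] offset [-0.9  0.4]
l [449.7 218.6] [ 16  16 212] [ 483.1 -190.2] offset [ 1.4 -0.3]
g [389.4 201. ] [ 20  19 305] [512.7 -75.5] offset [-0.6  1.2]
[404.34579439 286.06542056] [404.40566038 286.04716981]
[466.79255319 299.52659574] [466.74331551 299.51336898]
```

View pics/z18.png

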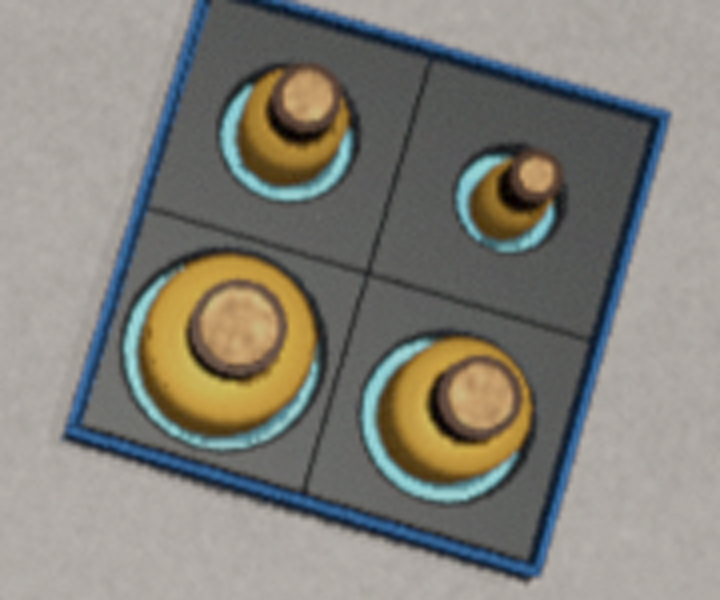

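View pics/scene18.png

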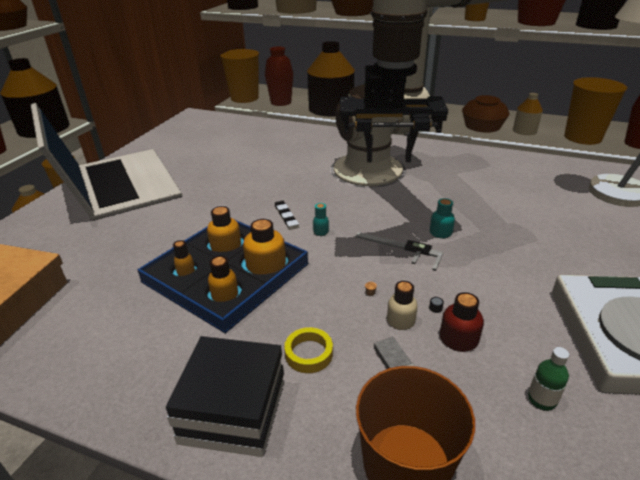

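The final pictures show all four mustard jars upright in their own recesses, with cork offsets of 1.5 mm or less. The cream (404,286) and red (467,300) corks are unmoved to within 0.1 px, and the arm is clear. Handing in.

```bash
python3 -c "
from plant import *
print(close_job())"
```

```text
the job is handed in; nothing more can be done
None
```

I packed all four mustard jars, each gripped by the neck and lowered until it touched the floor of its own recess. Contact forces on seating stayed at about 5.5 N or below, and I handed in at about 38 s of the 125 s allowed.

**Last checks:**
- **Mustard jars:** all stand upright in the right recess. From the top camera, each cork is within about 1.5 mm of its recess centre, and each touched down at the height expected for the floor.
- **Cream and red-brown jars:** their corks are unmoved to within 0.1 px, and nothing else in the scene was touched.
- **Arm:** clear of everything, with the gripper open.

**What failed or disagreed:**
- **First grasp:** it closed on air above the large jar without moving it. The scene and wrist cameras both showed the real fingertips about 40 mm above the reported tool point, contrary to the description, so I used that offset for all later grasps.
- **Camera disagreement:** the cameras differed by 2–4 mm on recess positions, including about 3 mm for the small recess. I used compromise values, well inside the clearance.

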